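# Make up a three-way fuse panel

### The arm

A 7-joint arm with a two-finger parallel gripper is mounted at the origin on the work surface. World frame = base frame: x ahead of the robot, y to its left, z up, the work surface at z = 0. Lengths are in m, angles in rad, forces in N, time in s.
With the tool pointing down it reaches from about 0.425 to 1.025 m from the base axis. Payload 9.4 kg.
Tool frame: the origin (TCP) lies on the mounting face of the last link; the fingertips stand 186 mm ahead of it and the grasp point (between the pads) lies r.grasp_offset ahead of it (r.grasp_offset is the distance from the TCP to the grasp point, in m); z points along the fingers, y is the line along which they close (so a half turn about z gives the same grasp; the last joint's range is limited). The gripper opens to 93 mm and grips with 3 to 60 N. Pads are 15 mm wide; open, the fingers measure 128 mm over their backs; the gripper's body (75 mm by 188 mm) begins 65 mm behind the grasp point.
Start: joints at [-1.203, 0.599, -0.003, 1.599, 0.002, 0.943, -0.08], TCP at [0.312, 0.654, 0.405] pointing down, gripper open.
Joint ranges: [-2.57, 2.57], [-0.35, 1.97], [-1.29, 1.29], [0.11, 2.56], [-1.05, 4.19], [0.11, 1.86], [-2.63, 2.63]. Speed limits (rad/s): [2.22, 2.22, 3.01, 3.01, 3.14, 3.14, 3.14].

### API

Orientations are given as a rotation vector (axis times angle).
In Python, from workcell import r gives the robot as it stands.
- The arm moves only by the tool send_rows, never from a script. Its argument "series" is a list of rows, each an object of numbers: "jaw": the finger opening in mm, from 0 to 93; "x", "y", "z": the shift along the tool's x, y, z in units of 25 mm (1.0 is 25 mm); "spin": the turn about the tool's z in rad. In form: [{"jaw": .., "x": .., "y": .., "z": .., "spin": ..}, ...]. A call has 1 to 5 rows; each row shifts and turns the commanded pose from where the row before left it, along the tool's axes as they then stand; what a row does not reach is not made up. A row lasts 1/10 s, in which the tool goes at most 50 mm and 8.59 degrees, less where a joint would pass 70% of its speed; a pose out of reach is approached as far as the arm can. A call is refused whole if a number of a shift passes 1 or a number of a turn 0.15, either way. A call with a gripper value outside its range is refused whole. The fingers move at their own pace and stop on an object; "squeeze" is the grip in N (left out, the last holds). Time passes only in rows, so rows that do not move let the fingers close. It gives the time, the measured TCP pose, the force, the opening and the grip force at its end, in the units of the state.
- r.sense(): the state, without advancing time (a new reading comes with each control period).
- r.snapshot(name): name is "side" or "top"; returns a dict with "img" (384x512x3 uint8, red, green, blue), "fx", "fy", "cx", "cy" (pixels), "extrinsics" (4x4, takes a point from world to camera coordinates). Camera axes: x right, y up, looking along -z (the intrinsics and any distortion apply to the point x, -y, -z); pixel columns grow to the right and rows downward; lengths in m; the calibration is good to about 2 mm. A picture is of the moment at which its call begins. There is no depth.
- r.finish_job(): hands the job in; it is judged then, once.
The state is a dict: "clock": time; "joint_positions": joint angles; "joint_velocities": joint speeds; "tau": joint torques, N m; "tcp_pos": TCP position; "ee_rot": TCP orientation; "ft_force": force on the tool from outside, world axes, zero at the start; "wrist_torque": the same for the moment, N m; "grip_width": opening from 0.0 (shut) to 1.0 (fully open); "finger_force": force on a finger pad.
Only numpy, scipy, OpenCV 4.12 (cv2) and the standard library are available. Lean on these libraries where they do the work, as an engineer would, in place of code of your own. Each camera call takes 0.05 s, during which the arm holds its last target. There are 200 camera calls.

### The job

Make up this three-way fuse panel: lay each copper link flat across a way of its own, one hole over the stud and the other over the terminal's bolt hole, and put a bolt from the blue block down through the link into the terminal until its flange sits on the copper. Stand every fuse from the carton foot down in a well of its own, right to the bottom; with fewer than three fuses the other wells stay empty as reserve. Any link, bolt or fuse suits any way; leave the other things on the bench where they are.

Things in the scene. Friction and masses are not known exactly. Their poses are not given: they have to be found in the camera images.
- panel: Fixed metal mounting plate with a three-way fuse base. Origin: its underside; z up. Each way is a row along +x at y = 70 (1), 0 (2), -70 mm (3): white fuse body with well, 55 mm on the bolt hole in a terminal 50 x 44 mm, 20 mm gap down to the plate, red insulator 40 mm wide with stud. Wiring ducts, 48 mm high, at both sides (|y| over 135 mm) and beyond x = 100 mm
- well1 (a point): Centre of the mouth of the round well in the way's white fuse body (60 x 62 mm, thin brass rim), 60 mm above the bench. The well is 30 mm wide and 36 mm deep, floor flat; it takes one fuse, foot down, any turn
- pad1 (a point): Centre of the terminal's bolt hole at its copper face, 50 mm above the bench; hole 15 mm wide, 42 mm deep. 90 mm further along the panel's x stands the way's stud: 12 mm thick, 23 mm high above the red insulator's top, which is level with the copper face; last 5 mm tapered. A link's middle belongs halfway between
- well2 (a point): Centre of the mouth of the round well in the way's white fuse body (60 x 62 mm, thin brass rim), 60 mm above the bench. The well is 30 mm wide and 36 mm deep, floor flat; it takes one fuse, foot down, any turn
- pad2 (a point): Centre of the terminal's bolt hole at its copper face, 50 mm above the bench; hole 15 mm wide, 42 mm deep. 90 mm further along the panel's x stands the way's stud: 12 mm thick, 23 mm high above the red insulator's top, which is level with the copper face; last 5 mm tapered. A link's middle belongs halfway between
- well3 (a point): Centre of the mouth of the round well in the way's white fuse body (60 x 62 mm, thin brass rim), 60 mm above the bench. The well is 30 mm wide and 36 mm deep, floor flat; it takes one fuse, foot down, any turn
- pad3 (a point): Centre of the terminal's bolt hole at its copper face, 50 mm above the bench; hole 15 mm wide, 42 mm deep. 90 mm further along the panel's x stands the way's stud: 12 mm thick, 23 mm high above the red insulator's top, which is level with the copper face; last 5 mm tapered. A link's middle belongs halfway between
- link1: Flat copper link, 120 x 30 x 8 mm, about 220 g, with a round 15 mm hole 45 mm to each side of the middle; both ends and all links alike. Origin: centre of the underside, x along its length, z up. Starts flat on the bench left of the panel. Always three
- link2: Flat copper link, 120 x 30 x 8 mm, about 220 g, with a round 15 mm hole 45 mm to each side of the middle; both ends and all links alike. Origin: centre of the underside, x along its length, z up. Starts flat on the bench left of the panel. Always three
- link3: Flat copper link, 120 x 30 x 8 mm, about 220 g, with a round 15 mm hole 45 mm to each side of the middle; both ends and all links alike. Origin: centre of the underside, x along its length, z up. Starts flat on the bench left of the panel. Always three
- bolt1: Steel bolt, 57 mm, 60 g: shank 12 mm thick and 40 mm long, last 5 mm tapered, flange 24 mm wide and 3 mm thick, dark round head 18 mm wide and 14 mm high. Origin: the tip, z towards the head. Starts upright, head up, in the blue block, flange 10 mm above the block. Home in a link its tip is 18 mm above the bench. Always three, all alike
- bolt2: Steel bolt, 57 mm, 60 g: shank 12 mm thick and 40 mm long, last 5 mm tapered, flange 24 mm wide and 3 mm thick, dark round head 18 mm wide and 14 mm high. Origin: the tip, z towards the head. Starts upright, head up, in the blue block, flange 10 mm above the block. Home in a link its tip is 18 mm above the bench. Always three, all alike
- bolt3: Steel bolt, 57 mm, 60 g: shank 12 mm thick and 40 mm long, last 5 mm tapered, flange 24 mm wide and 3 mm thick, dark round head 18 mm wide and 14 mm high. Origin: the tip, z towards the head. Starts upright, head up, in the blue block, flange 10 mm above the block. Home in a link its tip is 18 mm above the bench. Always three, all alike
- bolt_block: Blue block, 50 x 150 x 40 mm, fixed, with three 15 mm holes in a row along its y axis, 45 mm apart, in which the bolts stand. Origin: centre of the underside
- fuse1: White ceramic screw-base fuse with a blue band, 58 mm high, 90 g: body 26 mm thick from 13 to 52 mm height, narrowing below to a 14 mm brass foot and above to a brass cap. Origin: underside of the foot, z towards the cap. Starts upright, foot down, in the carton. One to three are there; a missing one reads None. All alike
- fuse2: White ceramic screw-base fuse with a blue band, 58 mm high, 90 g: body 26 mm thick from 13 to 52 mm height, narrowing below to a 14 mm brass foot and above to a brass cap. Origin: underside of the foot, z towards the cap. Starts upright, foot down, in the carton. One to three are there; a missing one reads None. All alike
- fuse3: White ceramic screw-base fuse with a blue band, 58 mm high, 90 g: body 26 mm thick from 13 to 52 mm height, narrowing below to a 14 mm brass foot and above to a brass cap. Origin: underside of the foot, z towards the cap. Starts upright, foot down, in the carton. One to three are there; a missing one reads None. All alike
- fuse_carton: Open cardboard carton, 35 x 99 x 34 mm, fixed, with three cells in a row along its y axis, 32 mm apart, floor 3 mm thick; the fuses stand in it and rise 27 mm above its rim. Origin: centre of the underside
- screwdriver: Bystander, not part of the job: red-handled screwdriver, 200 mm long, lying. Origin: centre of the underside
- tape_roll: Bystander, not part of the job: black roll of insulating tape, 72 mm across, 19 mm high, lying flat. Origin: centre of the underside
- tape_measure: Bystander, not part of the job: yellow and black pocket tape measure, 65 x 36 x 60 mm. Origin: centre of the underside
- cable_gland: Bystander, not part of the job: small grey plastic cable gland, 34 mm across, 38 mm high. Origin: centre of the underside
- spare_terminal: Bystander, not part of the job: loose grey and blue terminal, 60 x 12 x 42 mm, on edge. Origin: centre of the underside
Mind the look-alikes: they are no part of the job. What is shaped like the link3 but pink or yellow is not meant.

How it is judged:
By the outcome, as a careful person would: the job done as asked, in the order asked, and still so for the second after the job is handed in, with the robot touching nothing.
Of fuse1, fuse2, fuse3 only 1 to 3 are there at a start; the rules pass over those that are not, and their reading is None.
At some moment in a run one of link1, link2, link3 may be knocked a few centimetres aside while the robot is not near it.
It also fails if it takes over 210 s, if anything falls off the work surface, if the arm or the gripper's body presses on something with over 40 N, if the wrist force passes 120 N, or if a joint passes its speed limit or range.

## Working session

There is one attempt and no reset: what is moved stays moved. The work goes in short steps, Python scripts to look and compute and a tool call to move; the robot and the scene stay as the last step left them, time stands still between calls to the robot, and variables do not carry over. Pictures are saved under pics/ and viewed, at most 14 in all, crops included, and the job is handed in when it is done.

Besides the shell and the picture viewer there is one more tool, called after ">>>" as a command line: name --argument value ..., lists and objects as JSON in quotes. send_rows: Moves the arm, as the interface text tells. Its arguments: {"type":"object","properties":{"series":{"type":"array"},"squeeze":{"type":"number"}},"required":["series"]}

```bash
mkdir -p pics; ls; python3 - <<'E'
from workcell import r
import cv2, numpy as np
for n in ("top","side"):
    s=r.snapshot(n); np.savez(f"{n}0.npz",**s)
    cv2.imwrite(f"pics/{n}0.png",cv2.resize(s["img"][:,:,::-1],(800,600),interpolation=cv2.INTER_CUBIC))
    print(n,s["fx"],s["fy"],s["cx"],s["cy"],[k for k in s]); print(np.round(s["extrinsics"],4).tolist())
print(r.sense(), r.grasp_offset)
E
```

```text
pics
top 349.5618811824909 349.5618811824909 257.86191612354776 189.0760149760401 ['img', 'fx', 'fy', 'cx', 'cy', 'extrinsics']
[[-0.0241, -0.9997, -0.0053, 0.0393], [0.997, -0.0244, 0.073, -0.5567], [-0.0731, -0.0035, 0.9973, -1.0337], [0.0, 0.0, 0.0, 1.0]]
side 495.6922833208552 495.6922833208552 251.2023448759882 194.92628357467396 ['img', 'fx', 'fy', 'cx', 'cy', 'extrinsics']
[[0.8392, -0.5438, 0.006, -0.465], [0.3781, 0.5913, 0.7124, -0.2539], [-0.391, -0.5955, 0.7018, -1.1962], [0.0, 0.0, 0.0, 1.0]]
{'clock': 0.1, 'joint_positions': array([-1.20271009,  0.60000853, -0.0025301 ,  1.60003431,  0.00178816,
        0.94291101, -0.07979932]), 'joint_velocities': array([ 0.00051218, -0.00077465,  0.00038169, -0.00127552,  0.0008609 ,
        0.00017261,  0.00085244]), 'tau': array([ 4.74895322e-03, -7.66557240e+01,  1.50225397e+00, -2.52931470e+01,
       -5.22862142e-02,  1.37332978e-02,  5.28017506e-05]), 'tcp_pos': array([0.3118611 , 0.65429997, 0.40397834]), 'ee_rot': array([-6.92821406e-01, -3.06406451e+00,  2.11667030e-03]), 'ft_force': array([-0.67993082,  0.15039412, -0.25278954]), 'wrist_torque': array([ 0.00692543,  0.0312951 , -0.00119778]), 'finger_force': 0.0, 'grip_width': 0.9994490866809566} 0.1673
```

View pics/top0.png

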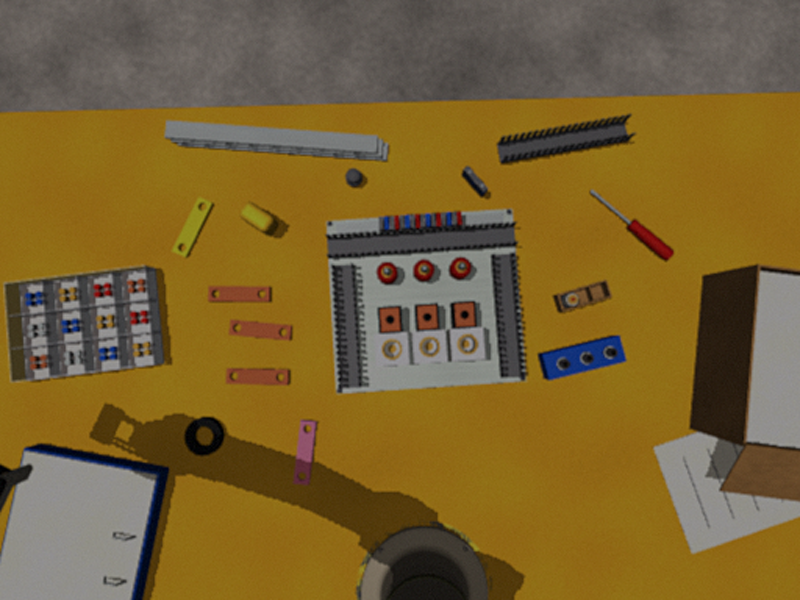

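View pics/side0.png

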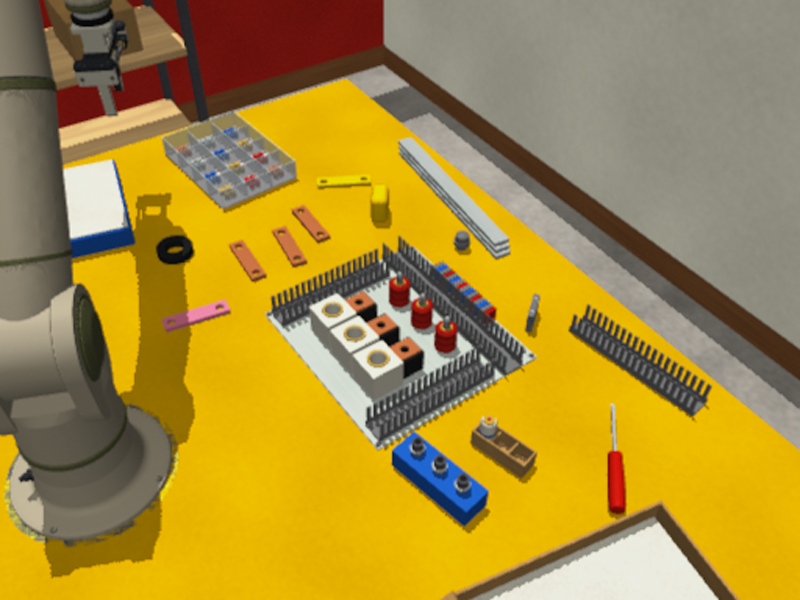

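```bash
cat > h.py <<'E'
import numpy as np, cv2
from scipy.spatial.transform import Rotation as R
def load(n):
    d=np.load(n); return {k:d[k] for k in d}
def proj(s,P):
    P=np.atleast_2d(P); c=P@s["extrinsics"][:3,:3].T+s["extrinsics"][:3,3]
    return np.c_[s["cx"]+s["fx"]*c[:,0]/-c[:,2], s["cy"]-s["fy"]*c[:,1]/-c[:,2]]
def back(s,uv,z):
    uv=np.atleast_2d(uv).astype(float); E=s["extrinsics"]; Rm=E[:3,:3]; o=-Rm.T@E[:3,3]
    d=np.c_[(uv[:,0]-s["cx"])/s["fx"],-(uv[:,1]-s["cy"])/s["fy"],-np.ones(len(uv))]@Rm
    return o+d*((z-o[2])/d[:,2])[:,None]
def crop(s,u0,v0,u1,v1,k):
    return cv2.resize(s["img"][v0:v1,u0:u1,::-1],None,fx=k,fy=k,interpolation=cv2.INTER_CUBIC)
def blobs(s,lo,hi,amin):
    m=cv2.inRange(cv2.cvtColor(s["img"],cv2.COLOR_RGB2HSV),lo,hi)
    n,l,st,c=cv2.connectedComponentsWithStats(m)
    return [(st[i,4],c[i],l==i) for i in range(1,n) if st[i,4]>=amin]
E
python3 - <<'E'
from h import *
t=load("top0.npz"); s=load("side0.npz")
a=crop(t,205,130,340,255,4); b=crop(t,340,175,410,250,3)
W=np.zeros((600,800,3),np.uint8); W[:500,:540]=a; W[:225,545:755]=b
c=crop(t,125,175,200,250,3); W[250:475,545:770]=c
cv2.imwrite("pics/top1.png",W)
cv2.imwrite("pics/side1.png",crop(s,165,145,365,340,4)[:600*2][:, :800][180:780] if 0 else cv2.resize(s["img"][145:340,165:365,::-1],None,fx=3.07,fy=3.07,interpolation=cv2.INTER_CUBIC))
for n,q,z in(("top",t,.008),("side",s,.008)):
    for i in blobs(q,(4,100,90),(14,200,255),60):
        print(n,i[0],i[1].round(1),back(q,i[1],.008).round(4),back(q,i[1],.05).round(4))
    img=q["img"]
    hsv=cv2.cvtColor(img,cv2.COLOR_RGB2HSV)
    if n=="top": print(hsv[188,153],hsv[203,249],hsv[300,100], hsv[211,160])
E
```

```text
top 332 [151.5 187.7] [[0.5705 0.3506 0.008 ]] [[0.567  0.3376 0.05  ]]
top 154 [272.9 202.7] [[ 0.5158 -0.019   0.008 ]] [[ 0.5144 -0.0174  0.05  ]]
top 157 [296.9 201. ] [[ 0.519 -0.092  0.008]] [[ 0.5175 -0.0875  0.05  ]]
top 156 [249.2 204.1] [[0.513  0.0532 0.008 ]] [[0.5118 0.0519 0.05  ]]
top 328 [166.1 210.8] [[0.499  0.3063 0.008 ]] [[0.4982 0.2951 0.05  ]]
top 338 [163.8 240.6] [[0.4093 0.3137 0.008 ]] [[0.4121 0.3022 0.05  ]]
[  8 176 133] [120 255   3] [107 255  21] [  9 174 136]
side 211 [198.3 142.7] [[0.5706 0.343  0.008 ]] [[0.5477 0.295  0.05  ]]
side 217 [184.8 157.5] [[0.4989 0.3004 0.008 ]] [[0.479  0.2542 0.05  ]]
side 230 [158.  166.5] [[0.4093 0.3067 0.008 ]] [[0.3931 0.2603 0.05  ]]
side 133 [230.1 192.7] [[0.5371 0.0873 0.008 ]] [[0.5157 0.05   0.05  ]]
side 145 [243.9 207.4] [[0.539  0.0149 0.008 ]] [[ 0.5175 -0.0194  0.05  ]]
side 159 [259.2 222.9] [[ 0.5426 -0.058   0.008 ]] [[ 0.5209 -0.0893  0.05  ]]
```

View pics/top1.png

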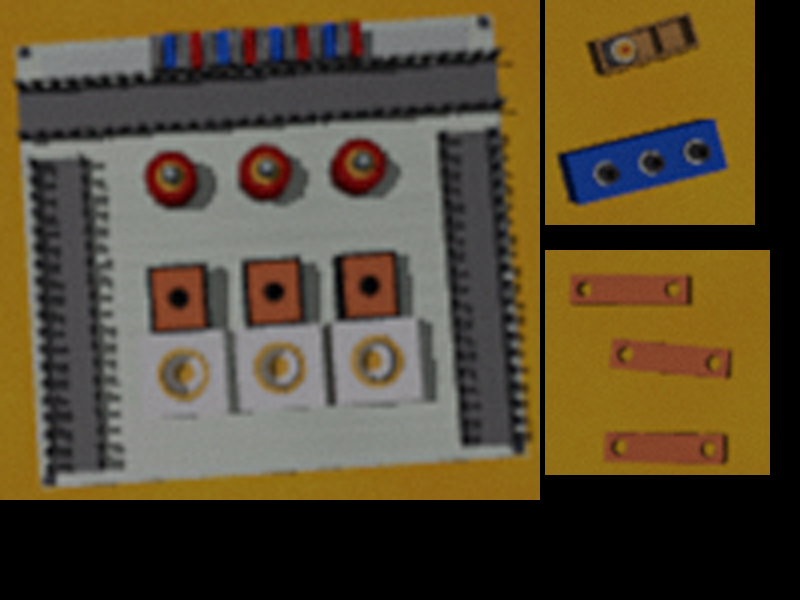

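View pics/side1.png

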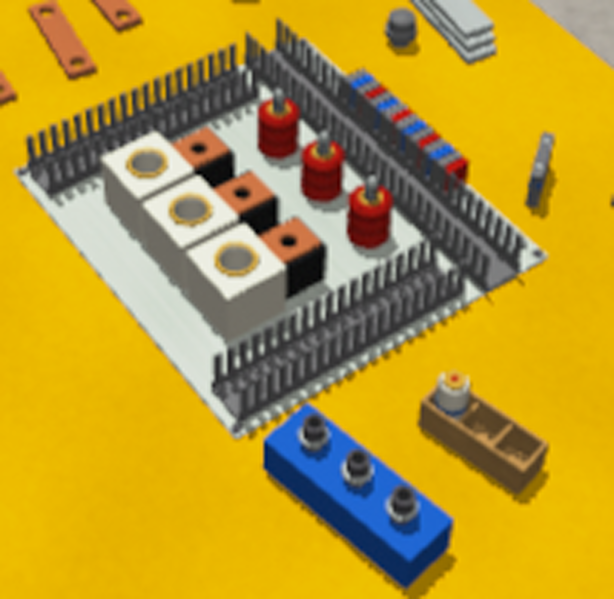

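```bash
python3 - <<'E'
from h import *
t=load("top0.npz"); s=load("side0.npz")
T=lambda L,k,u,v:(np.array(L)+.5)/k-.5+[u,v]
pts={"stud":(.073,[(172,172),(266,168),(361,160)],[(278,97),(324,141),(373,186)]),
"well":(.060,[(183,374),(279,368),(376,361)],[(148,163),(190,209),(237,258)]),
"pad":(.050,[(178,297),(274,291),(370,285)],[(200,148),(243,192),(290,241)])}
for n,(z,a,b) in pts.items():
    print(n,"\n",np.c_[back(t,T(a,4,205,130),z)[:,:2],back(s,T(b,3.07,165,145),z)[:,:2]].round(4))
print("bolt",np.c_[back(t,T([(61,173),(107,162),(152,152)],3,340,175),.058)[:,:2],back(s,T([(314,425),(357,461),(403,498)],3.07,165,145),.067)[:,:2]].round(4))
print("fuse",back(t,T([(80,49)],3,340,175),.061),back(s,T([(455,380)],3.07,165,145),.061))
for q in(t,s):
    for A,c,m in blobs(q,(4,100,90),(14,200,255),60):
        ys,xs=np.nonzero(m); P=back(q,np.c_[xs,ys],.008)[:,:2]
        C=P.mean(0); w,v=np.linalg.eigh(np.cov((P-C).T)); d=v[:,1]*np.sign(v[1,1]); e=(P-C)@v
        print(C.round(4),"yaw-90 deg",np.degrees(np.arctan2(d[1],d[0])-np.pi/2).round(1),"ext",np.ptp(e,axis=0).round(4))
E
```

```text
stud 
 [[ 0.6017  0.0538  0.5985  0.0484]
 [ 0.6029 -0.0138  0.6012 -0.0228]
 [ 0.607  -0.0822  0.6053 -0.0923]]
well 
 [[ 0.4567  0.0495  0.4602  0.0496]
 [ 0.4594 -0.0197  0.4628 -0.0193]
 [ 0.4627 -0.0897  0.4669 -0.0894]]
pad 
 [[ 0.5126  0.0522  0.5145  0.0499]
 [ 0.5152 -0.018   0.5177 -0.0186]
 [ 0.5179 -0.0882  0.5204 -0.09  ]]
bolt [[ 0.4227 -0.2652  0.423  -0.2691]
 [ 0.4322 -0.3097  0.4317 -0.3131]
 [ 0.4407 -0.3533  0.4414 -0.3572]]
fuse [[ 0.54119508 -0.28804473  0.061     ]] [[ 0.54247729 -0.29014938  0.061     ]]
[0.5705 0.3506] yaw-90 deg -2.5 ext [0.0288 0.1195]
[ 0.5158 -0.019 ] yaw-90 deg -83.5 ext [0.037  0.0451]
[ 0.519 -0.092] yaw-90 deg -81.6 ext [0.0378 0.0471]
[0.5131 0.0532] yaw-90 deg -81.0 ext [0.0378 0.0463]
[0.499  0.3063] yaw-90 deg -7.4 ext [0.029  0.1197]
[0.4093 0.3137] yaw-90 deg -2.4 ext [0.0285 0.1187]
[0.5706 0.3434] yaw-90 deg -2.2 ext [0.0308 0.1227]
[0.499  0.3008] yaw-90 deg -7.2 ext [0.0292 0.1225]
[0.4093 0.3072] yaw-90 deg -2.8 ext [0.0297 0.1215]
[0.5372 0.0874] yaw-90 deg -76.5 ext [0.0448 0.0455]
[0.539 0.015] yaw-90 deg 38.4 ext [0.0522 0.0523]
[ 0.5427 -0.0579] yaw-90 deg 0.9 ext [0.0411 0.0414]
```

```bash
cat >> h.py <<'E'
def plan(x,y,z,yaw):
    """grasp-point target, tool-y heading in deg -> spin first, then tool shifts in units"""
    from workcell import r
    s=r.sense(); Rm=R.from_rotvec(s["ee_rot"]); M=Rm.as_matrix()
    now=np.degrees(np.arctan2(M[1,1],M[0,1])); d=(now-yaw+180)%360-180
    p=s["tcp_pos"]; M2=(Rm*R.from_rotvec([0,0,np.radians(d)])).as_matrix()
    sh=M2.T@(np.array([x,y,z])+[0,0,r.grasp_offset]-p)/.025
    print("t",round(s["clock"],2),"grasp pt",(p-[0,0,r.grasp_offset]).round(4),"yaw",now.round(2),"tilt",np.degrees(np.arccos(-M[2,2])).round(2),"jaw mm",round(s["grip_width"]*93,1),"F",s["ft_force"].round(1),"ff",round(s["finger_force"],1))
    print("SPIN",np.radians(d).round(3),"SHIFT x y z units",sh.round(2))
E
python3 -c "
from h import *
plan(.4093,.3105,.07,-2.5)"
```

```text
t 0.1 grasp pt [0.3119 0.6543 0.2367] yaw 64.52 tilt 0.08 jaw mm 92.9 F [-0.7  0.2 -0.3] ff 0.0
SPIN 1.17 SHIFT x y z units [-13.56   4.5    6.68]
```

>>> send_rows --series '[{"spin": 0.146, "z": 0.5, "jaw": 60}, {"spin": 0.146, "z": 0.5}, {"spin": 0.146, "z": 0.5}, {"spin": 0.146, "z": 0.5}, {"spin": 0.146, "z": 0.5}]' --squeeze 30

```text
$.series[0]: bad value
```

>>> send_rows --series '[{"spin": 0.146, "z": 0.5}, {"spin": 0.146, "z": 0.5}, {"spin": 0.148, "z": 0.5}, {"x": -0.9, "y": 0.3, "z": 0.1}, {"x": -0.9, "y": 0.3, "z": 0.1}]'

```text
$.series[0]: bad value
```

>>> send_rows --series '[{"x": -0.9, "y": 0.3, "z": 0.2}, {"x": -0.9, "y": 0.3, "z": 0.2}, {"x": -0.9, "y": 0.3, "z": 0.2}, {"x": -0.9, "y": 0.3, "z": 0.2}, {"x": -0.9, "y": 0.3, "z": 0.2}]'

```text
$.series[0]: bad value
```

>>> send_rows --series '[{"x": -0.9, "y": 0.3, "z": 0.2}, {"x": -0.9, "y": 0.3, "z": 0.2}, {"x": -0.9, "y": 0.3, "z": 0.2}, {"x": -0.9, "y": 0.3, "z": 0.2}, {"x": -0.9, "y": 0.3, "z": 0.2}]'

```text
$.series[0]: bad value
```

>>> send_rows --series '[{"x": -0.9, "y": 0.3, "z": 0.2}, {"x": -0.9, "y": 0.3, "z": 0.2}, {"x": -0.9, "y": 0, "z": 0}, {}, {}]'

```text
$.series[0]: bad value
```

```bash
python3 - <<'E'
from h import *
from workcell import r
plan(.4093,.3105,.0207,-2.5)
W=np.zeros((600,800,3),np.uint8)
for n,(u,v),o in(("top",(85,165),0),("side",(70,60),400)):
    s=r.snapshot(n); np.savez(f"{n}1.npz",**s)
    W[:600,o:o+400]=crop(s,u,v,u+100,v+150,4)
cv2.imwrite("pics/a.png",W)
E
```

```text
t 0.1 grasp pt [0.3119 0.6543 0.2367] yaw 64.52 tilt 0.08 jaw mm 92.9 F [-0.7  0.2 -0.3] ff 0.0
SPIN 1.17 SHIFT x y z units [-13.56   4.5    8.65]
```

View pics/a.png

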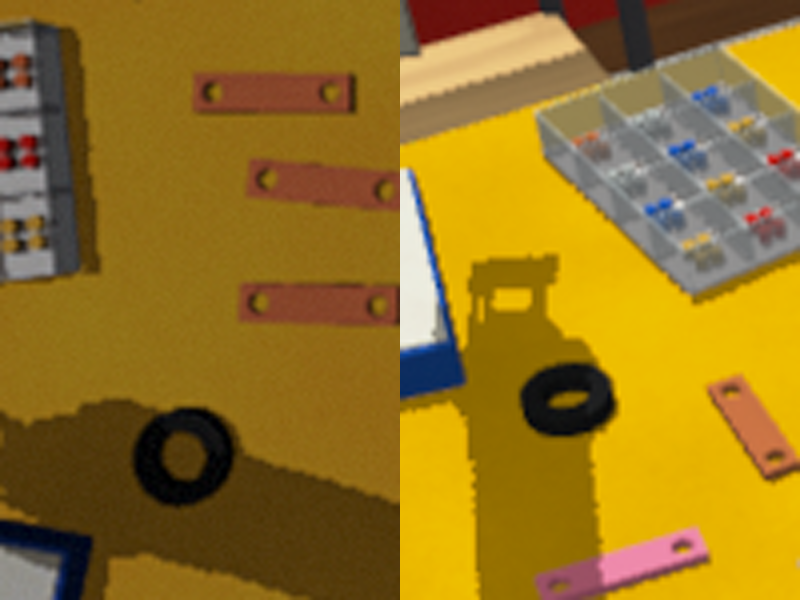

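The picture shows an unmoved scene: the orange links lie at top left, and the pink look-alike is at the lower right. The arm never moved because the rows were refused, so I'll send rows with every field in them.

>>> send_rows --series '[{"jaw": 60, "x": 0, "y": 0, "z": 0.5, "spin": 0.146}, {"jaw": 60, "x": 0, "y": 0, "z": 0.5, "spin": 0.146}, {"jaw": 60, "x": 0, "y": 0, "z": 0.5, "spin": 0.146}, {"jaw": 60, "x": 0, "y": 0, "z": 0.5, "spin": 0.146}, {"jaw": 60, "x": 0, "y": 0, "z": 0.5, "spin": 0.146}]' --squeeze 30

```text
clock: 0.7
tcp_pos: [0.3119, 0.6544, 0.3416]
ee_rot: [1.749, 2.61, -0.0]
ft_force: [-0.5, 0.2, -0.1]
grip_width: 0.657
finger_force: 0.0
```

>>> send_rows --series '[{"jaw": 60, "x": 0, "y": 0, "z": 0.5, "spin": 0.146}, {"jaw": 60, "x": 0, "y": 0, "z": 0.5, "spin": 0.146}, {"jaw": 60, "x": 0, "y": 0, "z": 0.5, "spin": 0.148}, {"jaw": 60, "x": -0.9, "y": 0.3, "z": 0.1, "spin": 0}, {"jaw": 60, "x": -0.9, "y": 0.3, "z": 0.1, "spin": 0}]'

```text
clock: 1.2
tcp_pos: [0.3242, 0.6088, 0.2986]
ee_rot: [2.268, 2.173, -0.002]
ft_force: [0.4, -0.4, -0.1]
grip_width: 0.644
finger_force: 0.0
```

>>> send_rows --series '[{"jaw": 60, "x": -0.9, "y": 0.3, "z": 0.2, "spin": 0}, {"jaw": 60, "x": -0.9, "y": 0.3, "z": 0.2, "spin": 0}, {"jaw": 60, "x": -0.9, "y": 0.3, "z": 0.2, "spin": 0}, {"jaw": 60, "x": -0.9, "y": 0.3, "z": 0.2, "spin": 0}, {"jaw": 60, "x": -0.9, "y": 0.3, "z": 0.2, "spin": 0}]'

```text
clock: 1.7
tcp_pos: [0.3576, 0.4939, 0.2745]
ee_rot: [2.269, 2.172, -0.0]
ft_force: [0.8, 0.4, 0.3]
grip_width: 0.645
finger_force: 0.0
```

>>> send_rows --series '[{"jaw": 60, "x": -0.9, "y": 0.3, "z": 0.2, "spin": 0}, {"jaw": 60, "x": -0.9, "y": 0.3, "z": 0.2, "spin": 0}, {"jaw": 60, "x": -0.9, "y": 0.3, "z": 0.2, "spin": 0}, {"jaw": 60, "x": -0.9, "y": 0.3, "z": 0.2, "spin": 0}, {"jaw": 60, "x": -0.9, "y": 0.3, "z": 0.2, "spin": 0}]'

```text
clock: 2.2
tcp_pos: [0.3902, 0.38, 0.2496]
ee_rot: [2.269, 2.172, 0.0]
ft_force: [1.5, 0.2, -0.6]
grip_width: 0.647
finger_force: 0.0
```

>>> send_rows --series '[{"jaw": 60, "x": -0.9, "y": 0.3, "z": 0.2, "spin": 0}, {"jaw": 60, "x": -0.9, "y": 0.3, "z": 0.2, "spin": 0}, {"jaw": 60, "x": -0.9, "y": 0.3, "z": 0, "spin": 0}, {"jaw": 60, "x": 0, "y": 0, "z": 0, "spin": 0}, {"jaw": 60, "x": 0, "y": 0, "z": 0, "spin": 0}]'

```text
clock: 2.7
tcp_pos: [0.4098, 0.3123, 0.2398]
ee_rot: [-2.271, -2.171, -0.0]
ft_force: [-0.4, -0.1, -0.1]
grip_width: 0.646
finger_force: 0.0
```

```bash
python3 - <<'E'
from h import *
from workcell import r
plan(.4093,.3105,.0207,-2.5)
W=np.zeros((600,800,3),np.uint8)
for n,(u,v),o in(("top",(110,165),0),("side",(115,75),400)):
    s=r.snapshot(n); np.savez(f"{n}1.npz",**s)
    W[:600,o:o+400]=crop(s,u,v,u+100,v+150,4)
cv2.imwrite("pics/b.png",W)
E
```

```text
t 2.7 grasp pt [0.4098 0.3123 0.0725] yaw -2.58 tilt 0.02 jaw mm 60.1 F [-0.4 -0.1 -0.1] ff 0.0
SPIN -0.001 SHIFT x y z units [-0.07 -0.02  2.07]
```

View pics/b.png

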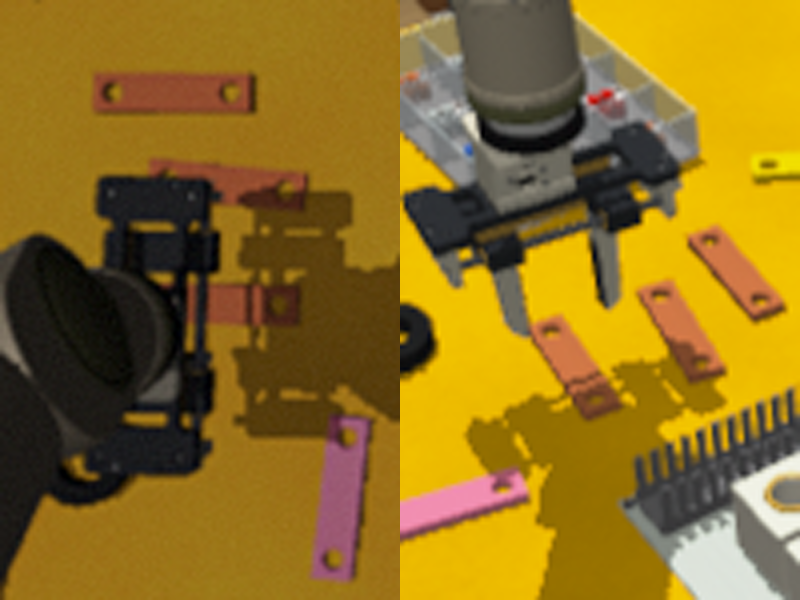

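Top crop (left half): the gripper body is centred over the lowest link at (155,325), with the pink look-alike off to the right. Side crop (right half): the fingertips are at (518,333) and (612,305), on either side of the nearest orange link. Now I go down and close.

>>> send_rows --series '[{"jaw": 60, "x": 0, "y": 0, "z": 0.7, "spin": 0}, {"jaw": 60, "x": 0, "y": 0, "z": 0.7, "spin": 0}, {"jaw": 60, "x": 0, "y": 0, "z": 0.5, "spin": 0}, {"jaw": 60, "x": 0, "y": 0, "z": 0.16, "spin": 0}, {"jaw": 60, "x": 0, "y": 0, "z": 0, "spin": 0}]'

```text
clock: 3.3
tcp_pos: [0.4093, 0.3126, 0.1877]
ee_rot: [-2.269, -2.173, 0.002]
ft_force: [0.6, -0.5, 1.1]
grip_width: 0.642
finger_force: 0.0
```

>>> send_rows --series '[{"jaw": 20, "x": 0, "y": 0, "z": 0, "spin": 0}, {"jaw": 20, "x": 0, "y": 0, "z": 0, "spin": 0}, {"jaw": 20, "x": 0, "y": 0, "z": 0, "spin": 0}, {"jaw": 20, "x": 0, "y": 0, "z": 0, "spin": 0}, {"jaw": 20, "x": 0, "y": 0, "z": 0, "spin": 0}]'

```text
clock: 3.8
tcp_pos: [0.4096, 0.3124, 0.1886]
ee_rot: [2.27, 2.172, 0.001]
ft_force: [0.7, 0.4, 3.3]
grip_width: 0.315
finger_force: 30.0
```

>>> send_rows --series '[{"jaw": 20, "x": 0, "y": 0, "z": -0.4, "spin": 0}, {"jaw": 20, "x": 0, "y": 0, "z": -1, "spin": 0}, {"jaw": 20, "x": 0, "y": 0, "z": -1, "spin": 0}, {"jaw": 20, "x": 0, "y": 0, "z": -1, "spin": 0}, {"jaw": 20, "x": 0, "y": 0, "z": -1, "spin": 0}]'

```text
clock: 4.3
tcp_pos: [0.4092, 0.312, 0.2997]
ee_rot: [-2.27, -2.172, 0.001]
ft_force: [-0.5, 0.3, -2.1]
grip_width: 0.318
finger_force: 30.0
```

```bash
python3 - <<'E'
from h import *
from workcell import r
s1=load("side1.npz"); print(proj(s1,[(.4098,.3123,.0538),(.3748,.3123,.0538),(.4448,.3123,.0538)]).round(1))
plan(.60,.03,.12,-87.7)
W=np.zeros((600,800,3),np.uint8)
for n,(u,v),o in(("top",(110,165),0),("side",(115,75),400)):
    s=r.snapshot(n); np.savez(f"{n}2.npz",**s)
    W[:600,o:o+400]=crop(s,u,v,u+100,v+150,4)
    for A,c,m in blobs(s,(4,100,90),(14,200,255),60): print(n,A,c.round(1),back(s,c,.008)[0].round(4))
cv2.imwrite("pics/c.png",W)
E
```

```text
[[155.5 154.1]
 [144.8 158.1]
 [165.9 150.1]]
t 4.3 grasp pt [0.4092 0.312  0.1324] yaw -2.53 tilt 0.03 jaw mm 29.5 F [-0.5  0.3 -2.1] ff 30.0
SPIN 1.487 SHIFT x y z units [ 7.17 11.58  0.49]
top 342 [152.  187.7] [0.5706 0.3493 0.008 ]
top 161 [296.9 201. ] [ 0.5191 -0.092   0.008 ]
top 164 [273.  202.5] [ 0.5163 -0.0192  0.008 ]
top 161 [249.1 204.1] [0.5133 0.0536 0.008 ]
top 269 [167.1 210.1] [0.501  0.3034 0.008 ]
side 67 [78.3 45.8] [0.4581 1.1816 0.008 ]
side 207 [154.4 137.4] [0.4622 0.4456 0.008 ]
side 211 [198.3 142.7] [0.5706 0.343  0.008 ]
side 214 [184.7 157.3] [0.4993 0.3014 0.008 ]
side 133 [230.1 192.7] [0.5371 0.0873 0.008 ]
side 145 [243.9 207.4] [0.539  0.0149 0.008 ]
side 161 [259.  222.9] [ 0.5424 -0.0577  0.008 ]
```

>>> send_rows --series '[{"jaw": 20, "x": 0, "y": 0, "z": 0, "spin": 0.149}, {"jaw": 20, "x": 0, "y": 0, "z": 0, "spin": 0.149}, {"jaw": 20, "x": 0, "y": 0, "z": 0, "spin": 0.149}, {"jaw": 20, "x": 0, "y": 0, "z": 0, "spin": 0.149}, {"jaw": 20, "x": 0, "y": 0, "z": 0, "spin": 0.149}]'

```text
clock: 4.9
tcp_pos: [0.4091, 0.3121, 0.2977]
ee_rot: [2.908, 1.188, -0.002]
ft_force: [0.2, 0.8, -2.6]
grip_width: 0.316
finger_force: 30.0
```

>>> send_rows --series '[{"jaw": 20, "x": 0, "y": 0, "z": 0, "spin": 0.149}, {"jaw": 20, "x": 0, "y": 0, "z": 0, "spin": 0.149}, {"jaw": 20, "x": 0, "y": 0, "z": 0, "spin": 0.149}, {"jaw": 20, "x": 0, "y": 0, "z": 0, "spin": 0.149}, {"jaw": 20, "x": 0, "y": 0, "z": 0, "spin": 0.146}]'

```text
clock: 5.4
tcp_pos: [0.4091, 0.3122, 0.2976]
ee_rot: [3.14, 0.053, -0.001]
ft_force: [0.5, -0.6, -2.2]
grip_width: 0.314
finger_force: 30.0
```

```bash
cat >> h.py <<'E'
def held(n,zt,name=None):
    """link held: extents of orange (top face, zt below grasp point) in tool x,y from the grasp point, mm"""
    from workcell import r
    st=r.sense(); M=R.from_rotvec(st["ee_rot"]).as_matrix(); g=st["tcp_pos"]-[0,0,r.grasp_offset]
    s=r.snapshot(n); 
    if name: np.savez(name,**s)
    c0=proj(s,g-[0,0,zt])[0]
    m=np.zeros(s["img"].shape[:2],bool)
    for A,c,b in blobs(s,(4,90,70),(15,220,255),15):
        if np.hypot(*(c-c0))<40: m|=b
    ys,xs=np.nonzero(m); P=(back(s,np.c_[xs,ys],g[2]-zt)-g)@M*1000
    print(n,"px",c0.round(1),len(xs),"x",np.percentile(P[:,0],[.5,99.5]).round(1),"y",np.percentile(P[:,1],[.5,99.5]).round(1))
    return s
E
python3 - <<'E'
from h import *
plan(.559,.053,.13,-87.75)
a=held("side",.0133,"s3.npz");b=held("top",.0133,"t3.npz")
W=np.zeros((600,800,3),np.uint8)
W[:600,:400]=crop(b,110,165,210,315,4); W[:,400:]=crop(a,115,65,215,215,4)
cv2.imwrite("pics/c.png",W)
E
```

```text
t 5.4 grasp pt [0.4091 0.3122 0.1303] yaw -88.06 tilt 0.07 jaw mm 29.2 F [ 0.5 -0.6 -2.2] ff 30.0
SPIN -0.005 SHIFT x y z units [ 5.58 10.59  0.02]
side px [152.5 137.6] 453 x [-58.   60.1] y [-14.3 184.4]
top px [153.3 243.6] 510 x [-60.  105.3] y [-14.8  91.6]
```

View pics/c.png

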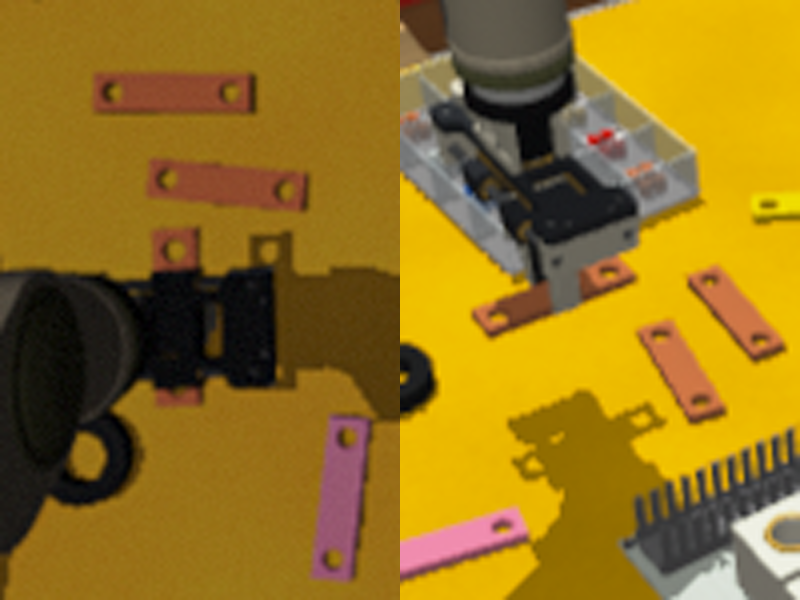

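Both of the held link's holes show in the side crop, at (496,317) and (610,270). The link is level and the two free orange links are still in place. Next: the hole offsets from the grasp point.

```bash
python3 - <<'E'
from h import *
from workcell import r
s=load("s3.npz"); t=load("t3.npz")
st=r.sense(); M=R.from_rotvec(st["ee_rot"]).as_matrix(); g=st["tcp_pos"]-[0,0,r.grasp_offset]
uv=[(115+96.5/4-.5,65+317.5/4-.5),(115+210.5/4-.5,65+270.5/4-.5)]
print(((back(s,uv,g[2]-.0133)-g)@M*1000).round(1))
print(((back(t,[(110+175.5/4-.5,165+249.5/4-.5)],g[2]-.0133)-g)@M*1000).round(1))
print(proj(t,[(.559,.053,.13)]),proj(s,[(.559,.053,.13)]))
E
```

```text
[[-46.2   3.5  13.3]
 [ 48.2   1.   13.3]]
[[45.2  1.9 13.3]]
[[247.54523715 185.79010069]] [[242.44080118 165.14489695]]
```

>>> send_rows --series '[{"jaw": 20, "x": 0.5, "y": 0.9, "z": 0, "spin": 0}, {"jaw": 20, "x": 0.5, "y": 0.9, "z": 0, "spin": 0}, {"jaw": 20, "x": 0.5, "y": 0.9, "z": 0, "spin": 0}, {"jaw": 20, "x": 0.5, "y": 0.9, "z": 0, "spin": 0}, {"jaw": 20, "x": 0.5, "y": 0.9, "z": 0, "spin": -0.005}]'

```text
clock: 6.0
tcp_pos: [0.4767, 0.2014, 0.2979]
ee_rot: [3.14, 0.078, -0.001]
ft_force: [0.8, -0.8, -2.8]
grip_width: 0.313
finger_force: 30.0
```

>>> send_rows --series '[{"jaw": 20, "x": 0.5, "y": 0.9, "z": 0, "spin": 0}, {"jaw": 20, "x": 0.5, "y": 0.9, "z": 0, "spin": 0}, {"jaw": 20, "x": 0.5, "y": 0.9, "z": 0, "spin": 0}, {"jaw": 20, "x": 0.5, "y": 0.9, "z": 0, "spin": 0}, {"jaw": 20, "x": 0.5, "y": 0.9, "z": 0, "spin": 0}]'

```text
clock: 6.5
tcp_pos: [0.5441, 0.0918, 0.2979]
ee_rot: [3.14, 0.078, -0.001]
ft_force: [-0.1, -0.2, -2.1]
grip_width: 0.318
finger_force: 30.0
```

>>> send_rows --series '[{"jaw": 20, "x": 0.5, "y": 0.9, "z": 0, "spin": 0}, {"jaw": 20, "x": 0, "y": 0.7, "z": 0, "spin": 0}, {"jaw": 20, "x": 0, "y": 0, "z": 0, "spin": 0}, {"jaw": 20, "x": 0, "y": 0, "z": 0, "spin": 0}, {"jaw": 20, "x": 0, "y": 0, "z": 0, "spin": 0}]'

```text
clock: 7.0
tcp_pos: [0.5579, 0.0545, 0.2979]
ee_rot: [-3.14, -0.075, 0.001]
ft_force: [0.9, 0.8, -2.9]
grip_width: 0.315
finger_force: 30.0
```

```bash
python3 - <<'E'
from h import *
from workcell import r
plan(.559,.053,.13,-87.75)
a=r.snapshot("side"); np.savez("s4.npz",**a); b=r.snapshot("top"); np.savez("t4.npz",**b)
W=np.zeros((600,800,3),np.uint8)
W[:600,:400]=crop(b,220,130,320,280,4); W[:,400:]=crop(a,190,110,290,260,4)
cv2.imwrite("pics/d.png",W)
E
```

```text
t 7.0 grasp pt [0.5579 0.0545 0.1306] yaw -87.28 tilt 0.06 jaw mm 29.3 F [ 0.9  0.8 -2.9] ff 30.0
SPIN 0.008 SHIFT x y z units [0.04 0.06 0.03]
```

View pics/d.png

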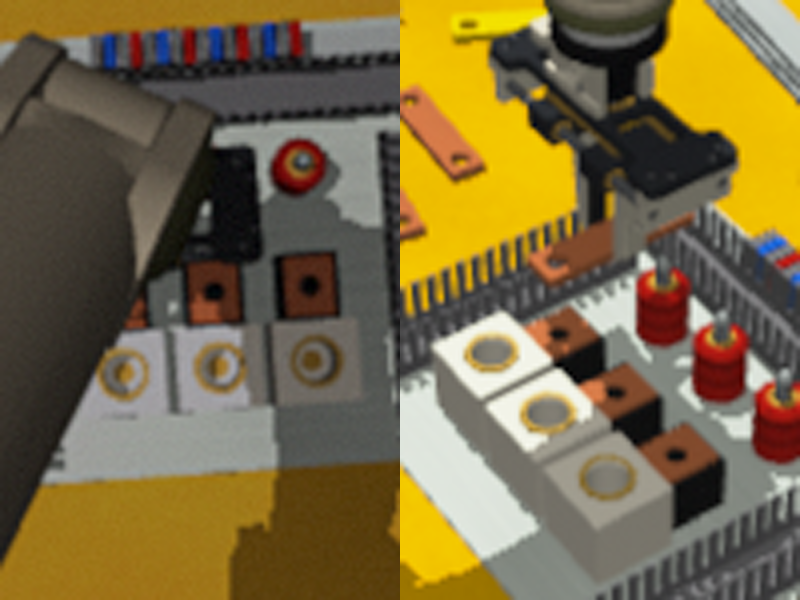

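Side crop: the link's near hole is at (552,264) and the way 1 pad hole at (561,334); the wells are at (491,352), (548,412) and (607,477). In the top crop the arm hides way 1. I'll fit the panel pose from the side view, corrected by the hole of known position.

```bash
cat > fit.py <<'E'
from h import *
from scipy.optimize import least_squares
s=load("side0.npz"); t=load("top0.npz")
T=lambda L,k,u,v:(np.array(L)+.5)/k-.5+[u,v]
S=np.r_[T([(278,97),(324,141),(373,186)],3.07,165,145),
 (T([(148,163),(190,209),(237,258)],3.07,165,145)+T([(91,352),(148,412),(207,477)],4,190,110))/2,
 (T([(200,148),(243,192),(290,241)],3.07,165,145)+T([(161,334),(217,393),(277,455)],4,190,110))/2]
Tp=np.r_[T([(172,172),(266,168),(361,160)],4,205,130),T([(183,374),(279,368),(376,361)],4,205,130),T([(178,297),(274,291),(370,285)],4,205,130)]
L=np.array([(.145,y,.073) for y in(.07,0,-.07)]+[(0,y,.06) for y in(.07,0,-.07)]+[(.055,y,.05) for y in(.07,0,-.07)])
def world(p):
    c,q=np.cos(p[2]),np.sin(p[2]); return np.c_[p[0]+c*L[:,0]-q*L[:,1],p[1]+q*L[:,0]+c*L[:,1],L[:,2]]
if __name__=="__main__":
    g=np.array([.5579,.0545,.1306-.0133]); h=g+np.array([1,.045,0])*-.0445
    off=T([(152,264)],4,190,110)[0]-proj(s,h)[0]; print("side offset px",off.round(2))
    for n,cam,P,o in(("side raw",s,S,0),("side corr",s,S,off),("top raw",t,Tp,0)):
        f=lambda p:(proj(cam,world(p))+o-P).ravel()
        q=least_squares(f,[.46,-.02,.04]); print(n,q.x.round(4),"pads",world(q.x)[6:,:2].round(4).tolist()); print(q.fun.reshape(-1,2).round(1).tolist())
E
python3 fit.py
```

```text
side offset px [-0.73  0.89]
side raw [ 0.4609 -0.0219  0.0228] pads [[0.5143, 0.0493], [0.5159, -0.0207], [0.5175, -0.0907]]
[[1.1, -1.3], [0.5, -1.5], [-0.1, -1.2], [0.3, 0.5], [-0.1, 0.9], [-0.7, 1.2], [0.0, 0.0], [-0.2, 0.4], [-0.7, 0.5]]
side corr [ 0.4644 -0.0201  0.0222] pads [[0.5179, 0.0511], [0.5194, -0.0189], [0.521, -0.0889]]
[[1.1, -1.2], [0.5, -1.5], [-0.2, -1.1], [0.3, 0.5], [-0.1, 0.9], [-0.7, 1.1], [0.0, 0.1], [-0.2, 0.4], [-0.7, 0.5]]
top raw [ 0.4596 -0.0201  0.0407] pads [[0.5117, 0.0521], [0.5146, -0.0178], [0.5174, -0.0878]]
[[-0.7, 0.0], [0.1, -0.5], [0.7, -0.1], [-0.1, -0.0], [0.1, -0.1], [0.1, 0.1], [0.0, 0.3], [-0.1, 0.2], [-0.2, 0.2]]
```

>>> send_rows --series '[{"jaw": 20, "x": 0.05, "y": 0.05, "z": 0.5, "spin": 0.005}, {"jaw": 20, "x": 0, "y": 0, "z": 0.5, "spin": 0}, {"jaw": 20, "x": 0, "y": 0, "z": 0.25, "spin": 0}, {"jaw": 20, "x": 0, "y": 0, "z": 0, "spin": 0}, {"jaw": 20, "x": 0, "y": 0, "z": 0, "spin": 0}]'

```text
clock: 7.6
tcp_pos: [0.5595, 0.052, 0.2667]
ee_rot: [3.141, 0.062, -0.001]
ft_force: [-0.3, 0.8, -2.2]
grip_width: 0.316
finger_force: 30.0
```

```bash
python3 - <<'E'
from h import *
from workcell import r
plan(.559,.0534,.0993,-87.6)
a=r.snapshot("side"); np.savez("s5.npz",**a)
W=crop(a,215,150,315,225,8)
cv2.imwrite("pics/e.png",W)
E
```

```text
t 7.6 grasp pt [0.5595 0.052  0.0994] yaw -87.74 tilt 0.04 jaw mm 29.4 F [-0.3  0.8 -2.2] ff 30.0
SPIN -0.002 SHIFT x y z units [-0.02 -0.06  0.  ]
```

View pics/e.png

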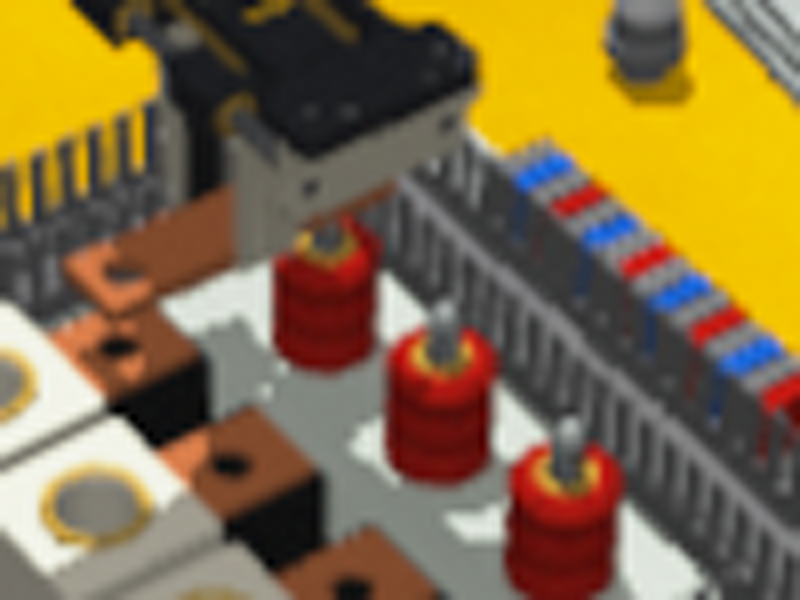

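Side crop at 8x: the link's near hole is at (127,271) and the pad holes at (118,347), (230,465) and (352,590). Stud tips 2 and 3 are at (446,304) and (571,421), their rings at (441,348) and (566,470), and well 2 is at (97,505).

```bash
python3 - <<'E'
from fit import *
c=load("s5.npz"); X=lambda a:T(a,8,215,150)
g=np.array([.5595,.052,.0994-.0133]); e=np.array([np.cos(np.radians(2.26)),np.sin(np.radians(2.26)),0])
for o in(-.0005,.0005): 
    h=g+e*(-.045+o); off=X([(127,271)])[0]-proj(c,h)[0]; print("off",off.round(2))
off=X([(127,271)])[0]-proj(c,g+e*-.0445)[0]
for n,px,z in(("pads",[(118,347),(230,465),(352,590)],.05),("tips",[(446,304),(571,421)],.073),("rings",[(441,348),(566,470)],.05),("well2",[(97,505)],.06)):
    print(n,back(c,X(px)-off,z)[:,:2].round(4).tolist(),back(c,X(px),z)[:,:2].round(4).tolist())
E
```

```text
off [ 1.15 -0.07]
off [0.85 0.07]
pads [[0.5113, 0.052], [0.5138, -0.0179], [0.5171, -0.0882]] [[0.5132, 0.0504], [0.5156, -0.0194], [0.5189, -0.0896]]
tips [[0.6065, -0.0115], [0.6097, -0.0812]] [[0.6083, -0.013], [0.6115, -0.0827]]
rings [[0.6066, -0.0095], [0.6089, -0.0816]] [[0.6085, -0.0111], [0.6107, -0.083]]
well2 [[0.4614, -0.0178]] [[0.4632, -0.0193]]
```

>>> send_rows --series '[{"jaw": 20, "x": -0.125, "y": -0.085, "z": 0, "spin": -0.002}, {"jaw": 20, "x": 0, "y": 0, "z": 0.1, "spin": 0}, {"jaw": 20, "x": 0, "y": 0, "z": 0.1, "spin": 0}, {"jaw": 20, "x": 0, "y": 0, "z": 0.1, "spin": 0}, {"jaw": 20, "x": 0, "y": 0, "z": 0, "spin": 0}]'

```text
clock: 8.15
tcp_pos: [0.5563, 0.0543, 0.2592]
ee_rot: [3.141, 0.066, -0.0]
ft_force: [-0.2, 0.6, -4.0]
grip_width: 0.318
finger_force: 30.0
```

```bash
python3 -c "
from h import *
plan(.5563,.0540,.0713,-87.65)"
```

```text
t 8.15 grasp pt [0.5563 0.0543 0.0919] yaw -87.6 tilt 0.02 jaw mm 29.6 F [-0.2  0.6 -4. ] ff 30.0
SPIN 0.001 SHIFT x y z units [0.   0.01 0.82]
```

>>> send_rows --series '[{"jaw": 20, "x": 0, "y": 0, "z": 0.1, "spin": 0}, {"jaw": 20, "x": 0, "y": 0, "z": 0.1, "spin": 0}, {"jaw": 20, "x": 0, "y": 0, "z": 0.1, "spin": 0}]'

```text
clock: 8.45
tcp_pos: [0.5563, 0.0542, 0.2518]
ee_rot: [3.141, 0.066, 0.0]
ft_force: [-0.3, -0.2, -2.7]
grip_width: 0.32
finger_force: 30.0
```

>>> send_rows --series '[{"jaw": 20, "x": 0, "y": 0, "z": 0.1, "spin": 0}, {"jaw": 20, "x": 0, "y": 0, "z": 0.1, "spin": 0}, {"jaw": 20, "x": 0, "y": 0, "z": 0.1, "spin": 0}, {"jaw": 20, "x": 0, "y": 0, "z": 0, "spin": 0}]'

```text
clock: 8.85
tcp_pos: [0.5562, 0.0542, 0.2441]
ee_rot: [3.141, 0.066, -0.001]
ft_force: [0.5, -0.2, -2.0]
grip_width: 0.321
finger_force: 30.0
```

>>> send_rows --series '[{"jaw": 20, "x": 0, "y": 0, "z": 0.1, "spin": 0}, {"jaw": 20, "x": 0, "y": 0, "z": 0.1, "spin": 0}, {"jaw": 20, "x": 0, "y": 0, "z": 0, "spin": 0}]'

```text
clock: 9.15
tcp_pos: [0.5562, 0.0542, 0.2392]
ee_rot: [3.141, 0.066, -0.0]
ft_force: [0.1, 0.2, -2.2]
grip_width: 0.315
finger_force: 30.0
```

>>> send_rows --series '[{"jaw": 45, "x": 0, "y": 0, "z": 0, "spin": 0}, {"jaw": 45, "x": 0, "y": 0, "z": 0, "spin": 0}, {"jaw": 45, "x": 0, "y": 0, "z": -1, "spin": 0}, {"jaw": 45, "x": 0, "y": 0, "z": -1, "spin": 0}, {"jaw": 45, "x": 0, "y": 0, "z": -0.4, "spin": 0}]'

```text
clock: 9.65
tcp_pos: [0.5567, 0.054, 0.3014]
ee_rot: [-3.141, -0.065, -0.004]
ft_force: [0.9, 0.7, 1.1]
grip_width: 0.486
finger_force: 0.0
```

```bash
python3 - <<'E'
from h import *
from workcell import r
plan(.4995,.3045,.13,-7.3)
a=r.snapshot("side"); np.savez("s6.npz",**a)
b=r.snapshot("top"); np.savez("t6.npz",**b)
for n,q in(("s",a),("t",b)):
    for A,c,m in blobs(q,(4,90,70),(15,220,255),60): print(n,A,c.round(1),back(q,c,.008)[0].round(4))
E
```

```text
t 9.65 grasp pt [0.5567 0.054  0.1341] yaw -87.61 tilt 0.15 jaw mm 45.2 F [0.9 0.7 1.1] ff 0.0
SPIN -1.402 SHIFT x y z units [ 9.65 -3.54  0.16]
s 1007 [168.6  57. ] [0.7355 0.8966 0.008 ]
s 3999 [394.9 146.5] [ 1.0991 -0.0172  0.008 ]
s 121 [120.6  70.2] [0.5319 0.9039 0.008 ]
s 216 [198.3 142.8] [0.5705 0.3425 0.008 ]
s 230 [184.9 157.5] [0.4994 0.3004 0.008 ]
s 416 [240.2 186.5] [0.576  0.0937 0.008 ]
s 151 [244.2 207.3] [0.54   0.0151 0.008 ]
s 162 [259.  222.9] [ 0.5424 -0.0578  0.008 ]
t 357 [152.2 187.6] [0.5707 0.3485 0.008 ]
t 111 [297.1 200.8] [ 0.5196 -0.0926  0.008 ]
t 129 [272.7 203.3] [ 0.5139 -0.0183  0.008 ]
t 271 [161.6 210.1] [0.5013 0.3201 0.008 ]
t 833 [489.8 302.9] [ 0.2026 -0.6547  0.008 ]
```

>>> send_rows --series '[{"jaw": 45, "x": 0, "y": 0, "z": 0, "spin": -0.14}, {"jaw": 45, "x": 0, "y": 0, "z": 0, "spin": -0.14}, {"jaw": 45, "x": 0, "y": 0, "z": 0, "spin": -0.14}, {"jaw": 45, "x": 0, "y": 0, "z": 0, "spin": -0.14}, {"jaw": 45, "x": 0, "y": 0, "z": 0, "spin": -0.14}]'

```text
clock: 10.25
tcp_pos: [0.556, 0.0544, 0.2984]
ee_rot: [-2.924, -1.147, 0.001]
ft_force: [-0.2, -0.4, 0.2]
grip_width: 0.486
finger_force: 0.0
```

>>> send_rows --series '[{"jaw": 45, "x": 0, "y": 0, "z": 0, "spin": -0.14}, {"jaw": 45, "x": 0, "y": 0, "z": 0, "spin": -0.14}, {"jaw": 45, "x": 0, "y": 0, "z": 0, "spin": -0.14}, {"jaw": 45, "x": 0, "y": 0, "z": 0, "spin": -0.14}, {"jaw": 45, "x": 0, "y": 0, "z": 0, "spin": -0.14}]'

```text
clock: 10.75
tcp_pos: [0.556, 0.0544, 0.2984]
ee_rot: [-2.353, -2.08, 0.001]
ft_force: [0.6, 0.4, -0.8]
grip_width: 0.482
finger_force: 0.0
```

>>> send_rows --series '[{"jaw": 45, "x": 0.97, "y": -0.35, "z": 0, "spin": 0}, {"jaw": 45, "x": 0.97, "y": -0.35, "z": 0, "spin": 0}, {"jaw": 45, "x": 0.97, "y": -0.35, "z": 0, "spin": 0}, {"jaw": 45, "x": 0.97, "y": -0.35, "z": 0, "spin": 0}, {"jaw": 45, "x": 0.97, "y": -0.35, "z": 0, "spin": 0}]'

```text
clock: 11.25
tcp_pos: [0.5279, 0.1811, 0.2984]
ee_rot: [-2.359, -2.073, 0.001]
ft_force: [0.2, -0.7, -0.3]
grip_width: 0.479
finger_force: 0.0
```

>>> send_rows --series '[{"jaw": 45, "x": 0.96, "y": -0.36, "z": 0, "spin": 0}, {"jaw": 45, "x": 0.96, "y": -0.36, "z": 0.4, "spin": 0}, {"jaw": 45, "x": 0.96, "y": -0.36, "z": 0.4, "spin": 0}, {"jaw": 45, "x": 0.96, "y": -0.36, "z": 0.4, "spin": 0}, {"jaw": 45, "x": 0.96, "y": -0.35, "z": 0.4, "spin": 0}]'

```text
clock: 11.75
tcp_pos: [0.4989, 0.3059, 0.258]
ee_rot: [-2.359, -2.073, 0.001]
ft_force: [-0.1, -0.2, -0.3]
grip_width: 0.482
finger_force: 0.0
```

>>> send_rows --series '[{"jaw": 45, "x": 0, "y": 0, "z": 0, "spin": 0}]'

```text
clock: 11.85
tcp_pos: [0.4977, 0.3086, 0.257]
ee_rot: [-2.352, -2.078, 0.003]
ft_force: [0.5, -0.1, -0.6]
grip_width: 0.484
finger_force: 0.0
```

```bash
python3 - <<'E'
from h import *
from workcell import r
plan(.499,.3045,.0213,-7.3)
a=r.snapshot("side")
for A,c,m in blobs(a,(4,90,70),(15,220,255),60): 
    if c[1]>100 and c[0]<300: print(A,c.round(1),back(a,c,.008)[0].round(4))
E
```

```text
t 11.85 grasp pt [0.4977 0.3086 0.0897] yaw -7.08 tilt 0.19 jaw mm 45.0 F [ 0.5 -0.1 -0.6] ff 0.0
SPIN 0.004 SHIFT x y z units [-0.16  0.08  2.74]
184 [199.8 144.1] [0.5712 0.3341 0.008 ]
230 [184.9 157.4] [0.4995 0.3007 0.008 ]
421 [240.2 186.5] [0.5759 0.094  0.008 ]
155 [244.2 207.2] [0.5401 0.0153 0.008 ]
164 [258.9 222.9] [ 0.5422 -0.0576  0.008 ]
```

>>> send_rows --series '[{"jaw": 45, "x": -0.15, "y": 0.05, "z": 0.8, "spin": 0}, {"jaw": 45, "x": 0, "y": 0, "z": 0.8, "spin": 0}, {"jaw": 45, "x": 0, "y": 0, "z": 0.7, "spin": 0}, {"jaw": 45, "x": 0, "y": 0, "z": 0.4, "spin": 0}, {"jaw": 45, "x": 0, "y": 0, "z": 0, "spin": 0}]'

```text
clock: 12.4
tcp_pos: [0.5003, 0.2999, 0.1908]
ee_rot: [-2.361, -2.072, 0.004]
ft_force: [-0.4, -0.3, 0.0]
grip_width: 0.483
finger_force: 0.0
```

```bash
python3 -c "
from h import *
plan(.499,.3045,.0213,-7.3)"
```

```text
t 12.4 grasp pt [0.5003 0.2999 0.0235] yaw -7.45 tilt 0.13 jaw mm 44.9 F [-0.4 -0.3  0. ] ff 0.0
SPIN -0.003 SHIFT x y z units [ 0.17 -0.07  0.09]
```

>>> send_rows --series '[{"jaw": 45, "x": 0.17, "y": -0.06, "z": 0.05, "spin": 0}, {"jaw": 45, "x": 0, "y": 0, "z": 0, "spin": 0}, {"jaw": 45, "x": 0, "y": 0, "z": 0, "spin": 0}, {"jaw": 20, "x": 0, "y": 0, "z": 0, "spin": 0}, {"jaw": 20, "x": 0, "y": 0, "z": 0, "spin": 0}]'

```text
clock: 12.9
tcp_pos: [0.4994, 0.3055, 0.1911]
ee_rot: [2.36, 2.074, 0.001]
ft_force: [0.1, -0.3, 0.1]
grip_width: 0.357
finger_force: 0.0
```

>>> send_rows --series '[{"jaw": 20, "x": 0, "y": 0, "z": 0, "spin": 0}, {"jaw": 20, "x": 0, "y": 0, "z": 0, "spin": 0}]'

```text
clock: 13.1
tcp_pos: [0.4995, 0.3054, 0.191]
ee_rot: [2.36, 2.074, 0.001]
ft_force: [-0.6, 0.5, 4.3]
grip_width: 0.313
finger_force: 30.0
```

```bash
python3 -c "
from h import *
plan(.5595,-.0161,.13,-87.65)"
```

```text
t 13.1 grasp pt [0.4995 0.3054 0.0237] yaw -7.39 tilt 0.02 jaw mm 29.1 F [-0.6  0.5  4.3] ff 30.0
SPIN 1.401 SHIFT x y z units [ 1.87 12.95 -4.25]
```

>>> send_rows --series '[{"jaw": 40, "x": 0, "y": 0, "z": 0, "spin": 0}, {"jaw": 40, "x": 0, "y": 0, "z": 0.1, "spin": 0}, {"jaw": 20, "x": 0, "y": 0, "z": 0, "spin": 0}, {"jaw": 20, "x": 0, "y": 0, "z": 0, "spin": 0}, {"jaw": 20, "x": 0, "y": 0, "z": 0, "spin": 0}]'

```text
clock: 13.6
tcp_pos: [0.4993, 0.3053, 0.188]
ee_rot: [2.36, 2.074, -0.001]
ft_force: [-0.5, 0.2, -2.6]
grip_width: 0.316
finger_force: 30.0
```

>>> send_rows --series '[{"jaw": 20, "x": 0, "y": 0, "z": 0, "spin": 0}, {"jaw": 20, "x": 0, "y": 0, "z": -0.9, "spin": 0}, {"jaw": 20, "x": 0, "y": 0, "z": -1, "spin": 0}, {"jaw": 20, "x": 0, "y": 0, "z": -1, "spin": 0}, {"jaw": 20, "x": 0, "y": 0, "z": -1, "spin": 0}]'

```text
clock: 14.1
tcp_pos: [0.4991, 0.3052, 0.2865]
ee_rot: [-2.36, -2.074, 0.001]
ft_force: [0.7, 0.3, -2.4]
grip_width: 0.314
finger_force: 30.0
```

>>> send_rows --series '[{"jaw": 20, "x": 0, "y": 0, "z": -0.4, "spin": 0.14}, {"jaw": 20, "x": 0, "y": 0, "z": 0, "spin": 0.14}, {"jaw": 20, "x": 0, "y": 0, "z": 0, "spin": 0.14}, {"jaw": 20, "x": 0, "y": 0, "z": 0, "spin": 0.14}, {"jaw": 20, "x": 0, "y": 0, "z": 0, "spin": 0.14}]'

```text
clock: 14.6
tcp_pos: [0.4991, 0.3054, 0.2957]
ee_rot: [-2.931, -1.13, 0.0]
ft_force: [0.3, 0.0, -1.6]
grip_width: 0.315
finger_force: 30.0
```

>>> send_rows --series '[{"jaw": 20, "x": 0, "y": 0, "z": 0, "spin": 0.14}, {"jaw": 20, "x": 0, "y": 0, "z": 0, "spin": 0.14}, {"jaw": 20, "x": 0, "y": 0, "z": 0, "spin": 0.14}, {"jaw": 20, "x": 0, "y": 0, "z": 0, "spin": 0.14}, {"jaw": 20, "x": 0, "y": 0, "z": 0, "spin": 0.14}]'

```text
clock: 15.1
tcp_pos: [0.4991, 0.3054, 0.2957]
ee_rot: [-3.141, -0.057, 0.0]
ft_force: [-0.2, 0.6, -2.0]
grip_width: 0.317
finger_force: 30.0
```

>>> send_rows --series '[{"jaw": 20, "x": 0.15, "y": 0.95, "z": 0, "spin": 0}, {"jaw": 20, "x": 0.15, "y": 1, "z": 0, "spin": 0}, {"jaw": 20, "x": 0.15, "y": 1, "z": 0, "spin": 0}, {"jaw": 20, "x": 0.15, "y": 1, "z": 0, "spin": 0}, {"jaw": 20, "x": 0.15, "y": 1, "z": 0, "spin": 0}]'

```text
clock: 15.6
tcp_pos: [0.5232, 0.1817, 0.2956]
ee_rot: [-3.141, -0.066, 0.001]
ft_force: [-0.2, -0.7, -2.1]
grip_width: 0.317
finger_force: 30.0
```

>>> send_rows --series '[{"jaw": 20, "x": 0.15, "y": 1, "z": 0, "spin": 0}, {"jaw": 20, "x": 0.15, "y": 1, "z": 0, "spin": 0}, {"jaw": 20, "x": 0.15, "y": 1, "z": 0, "spin": 0}, {"jaw": 20, "x": 0.15, "y": 1, "z": 0, "spin": 0}, {"jaw": 20, "x": 0.15, "y": 1, "z": 0, "spin": 0}]'

```text
clock: 16.1
tcp_pos: [0.5472, 0.0575, 0.2957]
ee_rot: [-3.141, -0.066, 0.0]
ft_force: [0.3, 0.4, -2.4]
grip_width: 0.318
finger_force: 30.0
```

>>> send_rows --series '[{"jaw": 20, "x": 0.2, "y": 1, "z": 0, "spin": 0}, {"jaw": 20, "x": 0.17, "y": 1, "z": 0, "spin": 0}, {"jaw": 20, "x": 0, "y": 1, "z": 0, "spin": 0}, {"jaw": 20, "x": 0, "y": 0, "z": 0, "spin": 0}, {"jaw": 20, "x": 0, "y": 0, "z": 0, "spin": 0}]'

```text
clock: 16.6
tcp_pos: [0.5594, -0.0165, 0.2957]
ee_rot: [-3.141, -0.064, 0.001]
ft_force: [0.2, 0.8, -1.7]
grip_width: 0.317
finger_force: 30.0
```

```bash
python3 - <<'E'
from h import *
from workcell import r
plan(.5595,-.0161,.0993,-87.65)
a=r.snapshot("side"); np.savez("s7.npz",**a); b=r.snapshot("top"); np.savez("t7.npz",**b)
for n,q in(("s",a),("t",b)):
    for A,c,m in blobs(q,(4,90,70),(15,220,255),50): 
        if c[1]>100 and c[0]<310: print(n,A,c.round(1),back(q,c,.008)[0].round(4))
E
```

```text
t 16.6 grasp pt [ 0.5594 -0.0165  0.1284] yaw -87.68 tilt 0.03 jaw mm 29.5 F [ 0.2  0.8 -1.7] ff 30.0
SPIN -0.001 SHIFT x y z units [ 0.   -0.01  1.16]
s 216 [198.3 142.8] [0.5705 0.3425 0.008 ]
s 486 [240.8 188.2] [0.5735 0.0867 0.008 ]
s 147 [244.  207.2] [0.5397 0.0154 0.008 ]
s 164 [258.9 222.9] [ 0.5422 -0.0576  0.008 ]
t 356 [152.3 187.6] [0.5707 0.3483 0.008 ]
t 80 [297.7 204.1] [ 0.5095 -0.0942  0.008 ]
```

>>> send_rows --series '[{"jaw": 20, "x": 0, "y": -0.02, "z": 0.5, "spin": 0}, {"jaw": 20, "x": 0, "y": 0, "z": 0.5, "spin": 0}, {"jaw": 20, "x": 0, "y": 0, "z": 0.2, "spin": 0}, {"jaw": 20, "x": 0, "y": 0, "z": 0.1, "spin": 0}, {"jaw": 20, "x": 0, "y": 0, "z": 0, "spin": 0}]'

```text
clock: 17.2
tcp_pos: [0.5595, -0.0156, 0.2626]
ee_rot: [3.141, 0.066, -0.001]
ft_force: [-0.3, 0.7, -2.2]
grip_width: 0.317
finger_force: 30.0
```

>>> send_rows --series '[{"jaw": 20, "x": 0, "y": 0, "z": 0.1, "spin": 0}, {"jaw": 20, "x": 0, "y": 0, "z": 0.1, "spin": 0}, {"jaw": 20, "x": 0, "y": 0, "z": 0, "spin": 0}]'

```text
clock: 17.5
tcp_pos: [0.5596, -0.0156, 0.2581]
ee_rot: [-3.141, -0.066, 0.0]
ft_force: [-1.0, 0.2, -2.5]
grip_width: 0.319
finger_force: 30.0
```

```bash
python3 - <<'E'
from h import *
from workcell import r
plan(.5594,-.0160,.0707,-87.65)
a=r.snapshot("side"); np.savez("s8.npz",**a)
cv2.imwrite("pics/f.png",crop(a,215,150,315,225,8))
E
```

```text
t 17.5 grasp pt [ 0.5596 -0.0156  0.0908] yaw -87.6 tilt 0.0 jaw mm 29.7 F [-1.   0.2 -2.5] ff 30.0
SPIN 0.001 SHIFT x y z units [-0.01  0.02  0.8 ]
```

View pics/f.png

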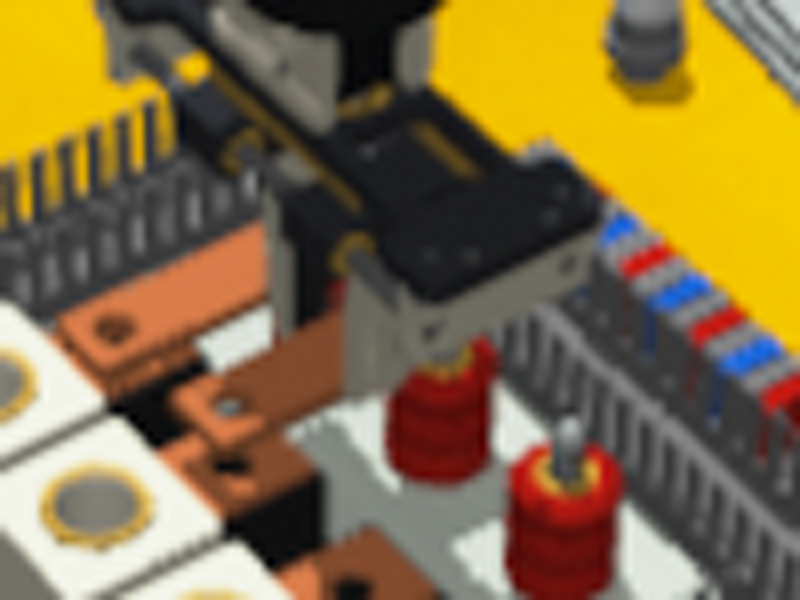

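Way 1's link lies flat with its hole at (114,328), dark right through onto the pad hole. Way 2's link, hole at (233,404), hangs over pad hole (231,466) with its far hole entering the stud and no force. I carry on down.

>>> send_rows --series '[{"jaw": 20, "x": 0, "y": 0, "z": 0.15, "spin": 0}, {"jaw": 20, "x": 0, "y": 0, "z": 0.15, "spin": 0}, {"jaw": 20, "x": 0, "y": 0, "z": 0.15, "spin": 0}, {"jaw": 20, "x": 0, "y": 0, "z": 0.15, "spin": 0}]'

```text
clock: 17.95
tcp_pos: [0.5596, -0.0156, 0.2428]
ee_rot: [3.141, 0.066, -0.0]
ft_force: [0.3, 0.6, -1.6]
grip_width: 0.323
finger_force: 30.0
```

>>> send_rows --series '[{"jaw": 20, "x": 0, "y": 0, "z": 0.1, "spin": 0}, {"jaw": 20, "x": 0, "y": 0, "z": 0.07, "spin": 0}, {"jaw": 20, "x": 0, "y": 0, "z": 0, "spin": 0}]'

```text
clock: 18.25
tcp_pos: [0.5596, -0.0157, 0.2387]
ee_rot: [3.141, 0.066, -0.001]
ft_force: [0.1, 0.3, -2.9]
grip_width: 0.32
finger_force: 30.0
```

>>> send_rows --series '[{"jaw": 45, "x": 0, "y": 0, "z": 0, "spin": 0}, {"jaw": 45, "x": 0, "y": 0, "z": 0, "spin": 0}, {"jaw": 45, "x": 0, "y": 0, "z": -1, "spin": 0}, {"jaw": 45, "x": 0, "y": 0, "z": -1, "spin": 0}, {"jaw": 45, "x": 0, "y": 0, "z": -0.5, "spin": 0}]'

```text
clock: 18.75
tcp_pos: [0.5599, -0.0158, 0.3033]
ee_rot: [3.141, 0.065, 0.003]
ft_force: [-0.4, 0.7, -0.0]
grip_width: 0.482
finger_force: 0.0
```

```bash
python3 - <<'E'
from h import *
from workcell import r
plan(.5706,.3485,.13,-2.5)
a=r.snapshot("side"); np.savez("s9.npz",**a); b=r.snapshot("top"); np.savez("t9.npz",**b)
for n,q in(("s",a),("t",b)):
    for A,c,m in blobs(q,(4,90,70),(15,220,255),50): 
        if c[1]>100 and c[0]<310: print(n,A,c.round(1),back(q,c,.008)[0].round(4))
E
```

```text
t 18.75 grasp pt [ 0.5599 -0.0158  0.136 ] yaw -87.62 tilt 0.13 jaw mm 44.8 F [-0.4  0.7 -0. ] ff 0.0
SPIN -1.486 SHIFT x y z units [14.58 -0.21  0.24]
s 216 [198.3 142.8] [0.5705 0.3425 0.008 ]
s 405 [239.6 186.8] [0.5736 0.0936 0.008 ]
s 455 [255.  200.6] [0.5807 0.0208 0.008 ]
s 164 [258.9 222.9] [ 0.5422 -0.0576  0.008 ]
t 359 [152.4 187.6] [0.5709 0.3481 0.008 ]
t 76 [297.9 204.3] [ 0.5089 -0.0948  0.008 ]
```

>>> send_rows --series '[{"jaw": 45, "x": 0, "y": 0, "z": 0, "spin": -0.149}, {"jaw": 45, "x": 0, "y": 0, "z": 0, "spin": -0.149}, {"jaw": 45, "x": 0, "y": 0, "z": 0, "spin": -0.149}, {"jaw": 45, "x": 0, "y": 0, "z": 0, "spin": -0.149}, {"jaw": 45, "x": 0, "y": 0, "z": 0, "spin": -0.149}]'

```text
clock: 19.35
tcp_pos: [0.5594, -0.0154, 0.3005]
ee_rot: [-2.897, -1.213, 0.001]
ft_force: [-0.6, -0.8, -0.8]
grip_width: 0.484
finger_force: 0.0
```

>>> send_rows --series '[{"jaw": 45, "x": 0, "y": 0, "z": 0, "spin": -0.149}, {"jaw": 45, "x": 0, "y": 0, "z": 0, "spin": -0.149}, {"jaw": 45, "x": 0, "y": 0, "z": 0, "spin": -0.149}, {"jaw": 45, "x": 0, "y": 0, "z": 0, "spin": -0.149}, {"jaw": 45, "x": 0, "y": 0, "z": 0, "spin": -0.145}]'

```text
clock: 19.85
tcp_pos: [0.5593, -0.0154, 0.3005]
ee_rot: [-2.261, -2.18, 0.0]
ft_force: [0.4, -0.5, -0.6]
grip_width: 0.48
finger_force: 0.0
```

>>> send_rows --series '[{"jaw": 45, "x": 1, "y": 0, "z": 0, "spin": 0}, {"jaw": 45, "x": 1, "y": 0, "z": 0, "spin": 0}, {"jaw": 45, "x": 1, "y": 0, "z": 0, "spin": 0}, {"jaw": 45, "x": 1, "y": 0, "z": 0, "spin": 0}, {"jaw": 45, "x": 1, "y": 0, "z": 0, "spin": 0}]'

```text
clock: 20.35
tcp_pos: [0.5647, 0.1104, 0.3004]
ee_rot: [-2.268, -2.173, 0.001]
ft_force: [-0.2, -0.7, -0.2]
grip_width: 0.485
finger_force: 0.0
```

>>> send_rows --series '[{"jaw": 45, "x": 1, "y": 0, "z": 0, "spin": 0}, {"jaw": 45, "x": 1, "y": 0, "z": 0, "spin": 0}, {"jaw": 45, "x": 1, "y": 0, "z": 0, "spin": 0}, {"jaw": 45, "x": 1, "y": 0, "z": 0, "spin": 0}, {"jaw": 45, "x": 1, "y": 0, "z": 0, "spin": 0}]'

```text
clock: 20.85
tcp_pos: [0.57, 0.2353, 0.3003]
ee_rot: [-2.268, -2.173, 0.001]
ft_force: [0.7, 0.9, -0.1]
grip_width: 0.486
finger_force: 0.0
```

>>> send_rows --series '[{"jaw": 45, "x": 1, "y": -0.1, "z": 0.4, "spin": 0}, {"jaw": 45, "x": 1, "y": -0.1, "z": 0.4, "spin": 0}, {"jaw": 45, "x": 1, "y": 0, "z": 0.4, "spin": 0}, {"jaw": 45, "x": 1, "y": 0, "z": 0.4, "spin": 0}, {"jaw": 45, "x": 0.6, "y": 0, "z": 0.4, "spin": 0}]'

```text
clock: 21.35
tcp_pos: [0.5698, 0.3518, 0.25]
ee_rot: [-2.266, -2.174, 0.0]
ft_force: [0.9, -0.4, 0.5]
grip_width: 0.483
finger_force: 0.0
```

>>> send_rows --series '[{"jaw": 45, "x": 0, "y": 0, "z": 0, "spin": 0}, {"jaw": 45, "x": 0, "y": 0, "z": 0, "spin": 0}, {"jaw": 45, "x": 0, "y": 0, "z": 0, "spin": 0}]'

```text
clock: 21.65
tcp_pos: [0.5708, 0.3476, 0.2519]
ee_rot: [2.27, 2.171, -0.0]
ft_force: [-0.4, -0.7, 0.0]
grip_width: 0.483
finger_force: 0.0
```

```bash
python3 - <<'E'
from h import *
from workcell import r
plan(.5706,.349,.0210,-2.4)
a=r.snapshot("side")
for A,c,m in blobs(a,(4,90,70),(15,220,255),50): 
    if c[1]>100 and c[0]<310: print(A,c.round(1),back(a,c,.008)[0].round(4))
E
```

```text
t 21.65 grasp pt [0.5708 0.3476 0.0846] yaw -2.57 tilt 0.05 jaw mm 44.9 F [-0.4 -0.7  0. ] ff 0.0
SPIN -0.003 SHIFT x y z units [ 0.06 -0.01  2.54]
214 [184.3 142.9] [0.5317 0.3667 0.008 ]
423 [240.2 186.4] [0.5763 0.0941 0.008 ]
463 [254.9 200.5] [0.5806 0.0212 0.008 ]
170 [259.  222.7] [ 0.5428 -0.0571  0.008 ]
```

>>> send_rows --series '[{"jaw": 45, "x": -1, "y": 0, "z": -1, "spin": 0}, {"jaw": 45, "x": -1, "y": 0, "z": -0.8, "spin": 0}, {"jaw": 45, "x": -1, "y": 0, "z": 0, "spin": 0}, {"jaw": 45, "x": 0, "y": 0, "z": 0, "spin": 0}]'

```text
clock: 22.1
tcp_pos: [0.5677, 0.2692, 0.2982]
ee_rot: [2.274, 2.165, 0.001]
ft_force: [0.0, -0.2, -1.4]
grip_width: 0.481
finger_force: 0.0
```

```bash
python3 - <<'E'
from h import *
from workcell import r
for n in("side","top"):
    q=r.snapshot(n); np.savez(f"k_{n}.npz",**q)
    for A,c,m in blobs(q,(4,90,80),(15,210,255),50):
        ys,xs=np.nonzero(m); P=back(q,np.c_[xs,ys],.008)[:,:2]; C=P.mean(0)
        if not(C[1]>.2 and C[1]<.5): continue
        w,v=np.linalg.eigh(np.cov((P-C).T)); d=v[:,1]*np.sign(v[1,1]); e=(P-C)@v
        print(n,A,c.round(1),C.round(4),"yaw-90",np.degrees(np.arctan2(d[1],d[0])-np.pi/2).round(1),"ext",np.ptp(e,axis=0).round(4))
plan(.5317,.372,.08,0)
W=np.zeros((600,800,3),np.uint8); W[:,:400]=crop(load("k_top.npz"),110,140,210,290,4); W[:,400:]=crop(load("k_side.npz"),130,85,230,235,4)
cv2.imwrite("pics/g.png",W)
E
```

```text
side 214 [184.3 142.9] [0.5317 0.3672] yaw-90 -1.8 ext [0.0303 0.1226]
t 22.2 grasp pt [0.5674 0.2731 0.13  ] yaw -2.59 tilt 0.06 jaw mm 45.1 F [ 0.4 -0.2 -0. ] ff 0.0
SPIN -0.045 SHIFT x y z units [ 3.95 -1.43  2.  ]
```

View pics/g.png

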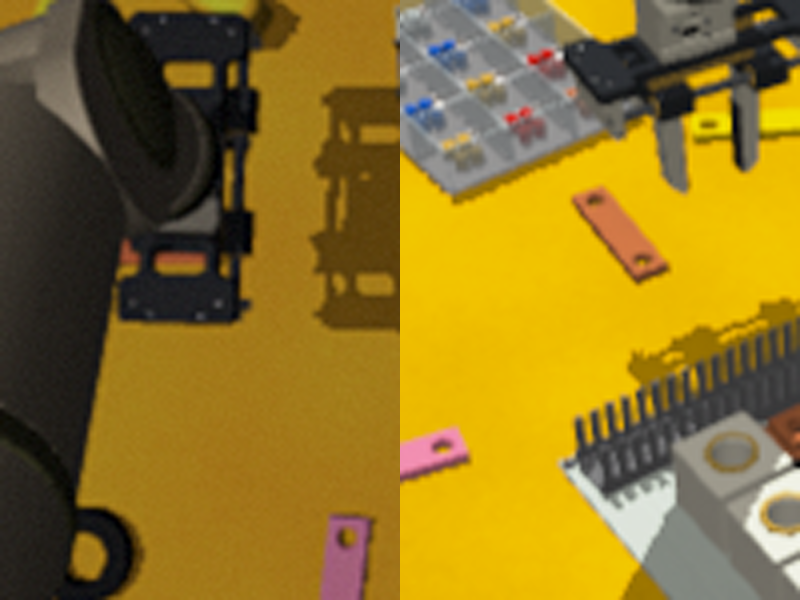

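Top crop: the knocked link shows only a sliver at (165,255) under the gripper. Side crop: the link lies free with its holes at (595,200) and (642,261), so it was knocked about 4 cm towards the robot. I go to its new place.

>>> send_rows --series '[{"jaw": 45, "x": 0.8, "y": -0.3, "z": 0.4, "spin": -0.01}, {"jaw": 45, "x": 0.8, "y": -0.3, "z": 0.4, "spin": 0}, {"jaw": 45, "x": 0.8, "y": -0.3, "z": 0.4, "spin": 0}, {"jaw": 45, "x": 0.8, "y": -0.3, "z": 0.4, "spin": 0}, {"jaw": 45, "x": 0.8, "y": -0.25, "z": 0.4, "spin": 0}]'

```text
clock: 22.7
tcp_pos: [0.5328, 0.3786, 0.245]
ee_rot: [-2.254, -2.187, 0.001]
ft_force: [-0.5, 0.8, 0.3]
grip_width: 0.486
finger_force: 0.0
```

>>> send_rows --series '[{"jaw": 45, "x": 0, "y": 0, "z": 0, "spin": 0}, {"jaw": 45, "x": 0, "y": 0, "z": 0, "spin": 0}, {"jaw": 45, "x": 0, "y": 0, "z": 0, "spin": 0}]'

```text
clock: 23.0
tcp_pos: [0.5347, 0.3749, 0.2466]
ee_rot: [2.258, 2.183, -0.0]
ft_force: [0.7, 0.3, -0.3]
grip_width: 0.485
finger_force: 0.0
```

```bash
python3 - <<'E'
from h import *
from workcell import r
q=load("k_side.npz"); print(back(q,[(178.4,134.6),(190.1,149.9)],.008).round(4), back(load("side0.npz"),[((x+.5)/4-.5+70,(y+.5)/4-.5+60) for x,y in((330,390),(376,456))],.008).round(4))
plan(.5317,.372,.0210,-2)
a=r.snapshot("side")
for A,c,m in blobs(a,(4,90,70),(15,220,255),50): 
    if c[1]>100 and c[0]<200: print(A,c.round(1),back(a,c,.008)[0].round(4))
E
```

```text
[[0.5356 0.4165 0.008 ]
 [0.5308 0.3248 0.008 ]] [[0.413  0.3575 0.008 ]
 [0.4096 0.2676 0.008 ]]
t 23.0 grasp pt [0.5347 0.3749 0.0793] yaw -1.93 tilt 0.05 jaw mm 45.1 F [ 0.7  0.3 -0.3] ff 0.0
SPIN 0.001 SHIFT x y z units [-0.12 -0.12  2.33]
220 [184.3 142.9] [0.5317 0.367  0.008 ]
```

>>> send_rows --series '[{"jaw": 45, "x": -0.14, "y": -0.12, "z": 0.8, "spin": 0}, {"jaw": 45, "x": 0, "y": 0, "z": 0.8, "spin": 0}, {"jaw": 45, "x": 0, "y": 0, "z": 0.5, "spin": 0}, {"jaw": 45, "x": 0, "y": 0, "z": 0.2, "spin": 0}, {"jaw": 45, "x": 0, "y": 0, "z": 0, "spin": 0}]'

```text
clock: 23.55
tcp_pos: [0.5315, 0.3717, 0.1887]
ee_rot: [2.258, 2.184, -0.001]
ft_force: [-0.5, 0.1, 0.8]
grip_width: 0.485
finger_force: 0.0
```

```bash
python3 -c "
from h import *
plan(.5315,.3713,.0208,-2)"
```

```text
t 23.55 grasp pt [0.5315 0.3717 0.0214] yaw -1.93 tilt 0.04 jaw mm 45.1 F [-0.5  0.1  0.8] ff 0.0
SPIN 0.001 SHIFT x y z units [-0.02  0.    0.02]
```

>>> send_rows --series '[{"jaw": 20, "x": 0, "y": 0, "z": 0.02, "spin": 0}, {"jaw": 20, "x": 0, "y": 0, "z": 0, "spin": 0}, {"jaw": 20, "x": 0, "y": 0, "z": 0, "spin": 0}, {"jaw": 20, "x": 0, "y": 0, "z": 0, "spin": 0}, {"jaw": 20, "x": 0, "y": 0, "z": 0, "spin": 0}]'

```text
clock: 24.05
tcp_pos: [0.5315, 0.3723, 0.1892]
ee_rot: [2.258, 2.184, 0.002]
ft_force: [0.8, -0.9, 4.8]
grip_width: 0.317
finger_force: 30.0
```

>>> send_rows --series '[{"jaw": 20, "x": 0, "y": 0, "z": -0.9, "spin": 0}, {"jaw": 20, "x": 0, "y": 0, "z": -1, "spin": 0}, {"jaw": 20, "x": 0, "y": 0, "z": -1, "spin": 0}, {"jaw": 20, "x": 0, "y": 0, "z": -1, "spin": 0}, {"jaw": 20, "x": 0, "y": 0, "z": -0.5, "spin": 0}]'

```text
clock: 24.55
tcp_pos: [0.5313, 0.3722, 0.3003]
ee_rot: [2.258, 2.184, 0.003]
ft_force: [-0.1, 1.1, -3.0]
grip_width: 0.316
finger_force: 30.0
```

>>> send_rows --series '[{"jaw": 20, "x": 0, "y": 0, "z": 0, "spin": 0.1495}, {"jaw": 20, "x": 0, "y": 0, "z": 0, "spin": 0.1495}, {"jaw": 20, "x": 0, "y": 0, "z": 0, "spin": 0.1495}, {"jaw": 20, "x": 0, "y": 0, "z": 0, "spin": 0.1495}, {"jaw": 20, "x": 0, "y": 0, "z": 0, "spin": 0.1495}]'

```text
clock: 25.05
tcp_pos: [0.5308, 0.3721, 0.2978]
ee_rot: [2.903, 1.201, -0.002]
ft_force: [-0.3, 0.2, -1.6]
grip_width: 0.316
finger_force: 30.0
```

>>> send_rows --series '[{"jaw": 20, "x": 0, "y": 0, "z": 0, "spin": 0.1495}, {"jaw": 20, "x": 0, "y": 0, "z": 0, "spin": 0.1495}, {"jaw": 20, "x": 0, "y": 0, "z": 0, "spin": 0.1495}, {"jaw": 20, "x": 0, "y": 0, "z": 0, "spin": 0.1495}, {"jaw": 20, "x": 0, "y": 0, "z": 0, "spin": 0.1495}]'

```text
clock: 25.55
tcp_pos: [0.5308, 0.3722, 0.2977]
ee_rot: [3.14, 0.058, -0.001]
ft_force: [-0.5, -0.3, -2.2]
grip_width: 0.315
finger_force: 30.0
```

>>> send_rows --series '[{"jaw": 20, "x": 0.1, "y": 1, "z": 0, "spin": 0}, {"jaw": 20, "x": 0.1, "y": 1, "z": 0, "spin": 0}, {"jaw": 20, "x": 0.1, "y": 1, "z": 0, "spin": 0}, {"jaw": 20, "x": 0.1, "y": 1, "z": 0, "spin": 0}, {"jaw": 20, "x": 0.08, "y": 1, "z": 0, "spin": 0}]'

```text
clock: 26.05
tcp_pos: [0.5483, 0.2469, 0.2978]
ee_rot: [3.14, 0.068, -0.002]
ft_force: [-0.0, 0.2, -3.0]
grip_width: 0.316
finger_force: 30.0
```

>>> send_rows --series '[{"jaw": 20, "x": 0, "y": 1, "z": 0, "spin": 0}, {"jaw": 20, "x": 0, "y": 1, "z": 0, "spin": 0}, {"jaw": 20, "x": 0, "y": 1, "z": 0, "spin": 0}, {"jaw": 20, "x": 0, "y": 1, "z": 0, "spin": 0}, {"jaw": 20, "x": 0, "y": 1, "z": 0, "spin": 0}]'

```text
clock: 26.55
tcp_pos: [0.5536, 0.1221, 0.2979]
ee_rot: [3.14, 0.068, -0.002]
ft_force: [0.3, -0.2, -2.2]
grip_width: 0.315
finger_force: 30.0
```

>>> send_rows --series '[{"jaw": 20, "x": 0, "y": 1, "z": 0, "spin": 0}, {"jaw": 20, "x": 0, "y": 1, "z": 0, "spin": 0}, {"jaw": 20, "x": 0, "y": 1, "z": 0, "spin": 0}, {"jaw": 20, "x": 0, "y": 1, "z": 0, "spin": 0}, {"jaw": 20, "x": 0, "y": 1, "z": 0, "spin": 0}]'

```text
clock: 27.05
tcp_pos: [0.559, -0.0028, 0.2979]
ee_rot: [3.141, 0.068, -0.002]
ft_force: [0.5, 0.3, -2.0]
grip_width: 0.316
finger_force: 30.0
```

>>> send_rows --series '[{"jaw": 20, "x": 0, "y": 1, "z": 0, "spin": 0}, {"jaw": 20, "x": 0, "y": 1, "z": 0, "spin": 0}, {"jaw": 20, "x": 0, "y": 1, "z": 0, "spin": 0}, {"jaw": 20, "x": 0, "y": 0.35, "z": 0, "spin": 0}, {"jaw": 20, "x": 0, "y": 0, "z": 0, "spin": 0}]'

```text
clock: 27.55
tcp_pos: [0.5626, -0.0867, 0.2982]
ee_rot: [3.141, 0.064, -0.001]
ft_force: [0.6, 0.5, -1.9]
grip_width: 0.319
finger_force: 30.0
```

>>> send_rows --series '[{"jaw": 20, "x": 0, "y": 0, "z": 0, "spin": 0}, {"jaw": 20, "x": 0, "y": 0, "z": 0, "spin": 0}]'

```text
clock: 27.75
tcp_pos: [0.5629, -0.0841, 0.2982]
ee_rot: [-3.14, -0.07, 0.001]
ft_force: [-0.0, 0.0, -2.4]
grip_width: 0.316
finger_force: 30.0
```

```bash
python3 -c "
from h import *
plan(.5623,-.0862,.0915,-87.65)"
```

```text
t 27.75 grasp pt [ 0.5629 -0.0841  0.1309] yaw -87.44 tilt 0.06 jaw mm 29.4 F [-0.   0.  -2.4] ff 30.0
SPIN 0.004 SHIFT x y z units [-0.03  0.08  1.58]
```

>>> send_rows --series '[{"jaw": 20, "x": 0, "y": 0.08, "z": 0.5, "spin": 0.003}, {"jaw": 20, "x": 0, "y": 0, "z": 0.5, "spin": 0}, {"jaw": 20, "x": 0, "y": 0, "z": 0.2, "spin": 0}, {"jaw": 20, "x": 0, "y": 0, "z": 0, "spin": 0}, {"jaw": 20, "x": 0, "y": 0, "z": 0, "spin": 0}]'

```text
clock: 28.25
tcp_pos: [0.5629, -0.0878, 0.2682]
ee_rot: [3.141, 0.062, -0.001]
ft_force: [-0.5, -0.7, -1.7]
grip_width: 0.315
finger_force: 30.0
```

```bash
python3 - <<'E'
from h import *
from workcell import r
plan(.5627,-.0862,.0902,-87.65)
a=r.snapshot("side"); np.savez("s10.npz",**a)
# orange end of link: extents vs same view of link 2 (s8)
cv2.imwrite("pics/h.png",crop(a,215,165,315,240,8))
E
```

```text
t 28.25 grasp pt [ 0.5629 -0.0878  0.1009] yaw -87.73 tilt 0.03 jaw mm 29.2 F [-0.5 -0.7 -1.7] ff 30.0
SPIN -0.001 SHIFT x y z units [-0.   -0.06  0.43]
```

View pics/h.png

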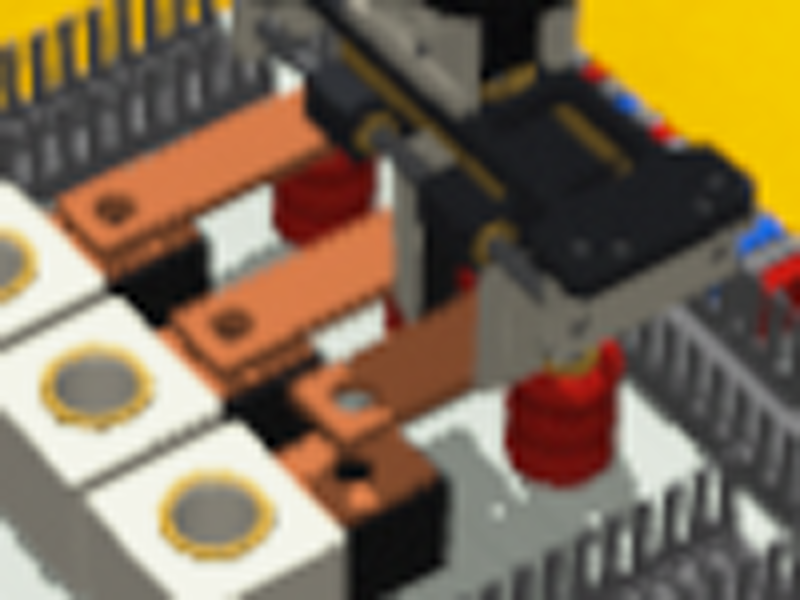

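Side crop: links 1 and 2 lie flat with holes at (115,207) and (234,322). The held link's near hole is at (357,397), above pad hole (353,466).

```bash
python3 - <<'E'
from fit import *
c=load("s10.npz"); off=np.array([1.0,0])
X=lambda a:T(a,8,215,165)
g=np.array([.5629,-.0878,.1009]); e=np.array([np.cos(np.radians(2.27)),np.sin(np.radians(2.27)),0]); n=np.array([-e[1],e[0],0])
for zt,p in((.013,(357,397)),):
    d=back(c,X([p])-off,g[2]-zt)[0]-g; print("held hole rel",d@e,d@n)
print("seated holes",back(c,X([(115,207),(234,322)])-off,.058).round(4)[:,:2].tolist(),"pad3",back(c,X([(353,466)])-off,.05)[0].round(4))
c8=load("s8.npz"); g8=np.array([.5596,-.0156,.0908]); d=back(c8,T([(233,404)],8,215,150)-off,g8[2]-.0127)[0]-g8; print("link2 held rel",d@e,d@n)
E
```

```text
held hole rel -0.04682382689539139 -0.001185890702143597
seated holes [[0.5111, 0.0539], [0.5162, -0.016]] pad3 [ 0.5179 -0.0869  0.05  ]
link2 held rel -0.04461243053922993 -2.5486238256420408e-05
```

>>> send_rows --series '[{"jaw": 20, "x": 0.035, "y": -0.06, "z": 0.1, "spin": 0}, {"jaw": 20, "x": 0, "y": 0, "z": 0.1, "spin": 0}, {"jaw": 20, "x": 0, "y": 0, "z": 0.1, "spin": 0}, {"jaw": 20, "x": 0, "y": 0, "z": 0.1, "spin": 0}, {"jaw": 20, "x": 0, "y": 0, "z": 0, "spin": 0}]'

```text
clock: 28.8
tcp_pos: [0.5636, -0.0861, 0.2582]
ee_rot: [-3.141, -0.062, 0.001]
ft_force: [-0.6, -0.7, -1.9]
grip_width: 0.315
finger_force: 30.0
```

>>> send_rows --series '[{"jaw": 20, "x": 0, "y": 0, "z": 0.1, "spin": 0}, {"jaw": 20, "x": 0, "y": 0, "z": 0.1, "spin": 0}, {"jaw": 20, "x": 0, "y": 0, "z": 0.1, "spin": 0}, {"jaw": 20, "x": 0, "y": 0, "z": 0, "spin": 0}]'

```text
clock: 29.2
tcp_pos: [0.5636, -0.0861, 0.2506]
ee_rot: [-3.141, -0.063, 0.001]
ft_force: [-0.5, 0.1, -1.9]
grip_width: 0.316
finger_force: 30.0
```

```bash
python3 -c "
from h import *
plan(.5638,-.0862,.0710,-87.65)"
```

```text
t 29.2 grasp pt [ 0.5636 -0.0861  0.0833] yaw -87.72 tilt 0.03 jaw mm 29.4 F [-0.5  0.1 -1.9] ff 30.0
SPIN -0.001 SHIFT x y z units [0.01 0.   0.49]
```

>>> send_rows --series '[{"jaw": 20, "x": 0, "y": 0, "z": 0.15, "spin": 0}, {"jaw": 20, "x": 0, "y": 0, "z": 0.15, "spin": 0}, {"jaw": 20, "x": 0, "y": 0, "z": 0.1, "spin": 0}, {"jaw": 20, "x": 0, "y": 0, "z": 0.07, "spin": 0}, {"jaw": 20, "x": 0, "y": 0, "z": 0, "spin": 0}]'

```text
clock: 29.7
tcp_pos: [0.5637, -0.0862, 0.2392]
ee_rot: [-3.141, -0.062, 0.0]
ft_force: [-0.8, 0.3, -1.8]
grip_width: 0.316
finger_force: 30.0
```

>>> send_rows --series '[{"jaw": 45, "x": 0, "y": 0, "z": 0, "spin": 0}, {"jaw": 45, "x": 0, "y": 0, "z": 0, "spin": 0}, {"jaw": 45, "x": 0, "y": 0, "z": -1, "spin": 0}, {"jaw": 45, "x": 0, "y": 0, "z": -1, "spin": 0}, {"jaw": 45, "x": 0, "y": 0, "z": -1, "spin": 0}]'

```text
clock: 30.2
tcp_pos: [0.5637, -0.0863, 0.3151]
ee_rot: [3.141, 0.062, -0.001]
ft_force: [0.3, 0.0, -0.5]
grip_width: 0.481
finger_force: 0.0
```

>>> send_rows --series '[{"jaw": 45, "x": 0, "y": 0, "z": 0, "spin": -0.144}, {"jaw": 45, "x": 0, "y": 0, "z": 0, "spin": -0.144}, {"jaw": 45, "x": 0, "y": 0, "z": 0, "spin": -0.144}, {"jaw": 45, "x": 0, "y": 0, "z": 0, "spin": -0.144}, {"jaw": 45, "x": 0, "y": 0, "z": 0, "spin": -0.144}]'

```text
clock: 30.7
tcp_pos: [0.5638, -0.0861, 0.3144]
ee_rot: [2.914, 1.174, 0.001]
ft_force: [-0.6, 0.0, -0.7]
grip_width: 0.489
finger_force: 0.0
```

>>> send_rows --series '[{"jaw": 45, "x": 0, "y": 0, "z": 0, "spin": -0.144}, {"jaw": 45, "x": 0, "y": 0, "z": 0, "spin": -0.144}, {"jaw": 45, "x": 0, "y": 0, "z": 0, "spin": -0.144}, {"jaw": 45, "x": 0, "y": 0, "z": 0, "spin": -0.144}, {"jaw": 45, "x": 0, "y": 0, "z": 0, "spin": -0.144}]'

```text
clock: 31.2
tcp_pos: [0.5638, -0.0862, 0.3144]
ee_rot: [2.314, 2.125, 0.0]
ft_force: [0.5, -0.8, 0.0]
grip_width: 0.482
finger_force: 0.0
```

>>> send_rows --series '[{"jaw": 45, "x": 0, "y": 0, "z": 0, "spin": -0.144}, {"jaw": 45, "x": 0, "y": 0, "z": 0, "spin": -0.144}, {"jaw": 45, "x": 0, "y": 0, "z": 0, "spin": 0}]'

```text
clock: 31.5
tcp_pos: [0.5637, -0.0865, 0.3144]
ee_rot: [1.99, 2.431, 0.001]
ft_force: [-0.6, 0.2, -0.2]
grip_width: 0.481
finger_force: 0.0
```

```bash
python3 - <<'E'
from fit import *
off=np.array([1.0,0])
cv=lambda L:T(L,3,340,175)
print("top z.053 / .067",back(t,cv([(62,173),(107,162),(152,152)]),.053)[:,:2].round(4).tolist(),back(t,cv([(60,174),(106,163),(153,150)]),.067)[:,:2].round(4).tolist())
print("side",back(s,T([(314,425),(357,461),(403,498)],3.07,165,145)-off,.067)[:,:2].round(4).tolist())
for n,c,lo,hi in(("top",t,(110,150,60),(125,255,255)),("side",s,(105,150,60),(125,255,255))):
    for A,ce,m in blobs(c,lo,hi,300):
        if ce[0]<330 or n=="side" and ce[0]<230: continue
        print(n,A,ce.round(1),back(c,ce,.04)[0].round(4))
plan(.44,-.3545,.11,11.5)
E
```

```text
top z.053 / .067 [[0.4224, -0.2676], [0.4319, -0.3114], [0.4405, -0.3552]] [[0.4223, -0.2617], [0.4317, -0.3058], [0.4429, -0.351]]
side [[0.421, -0.2678], [0.4298, -0.3118], [0.4395, -0.356]]
top 677 [372.3 228.1] [ 0.4332 -0.3068  0.04  ]
t 31.5 grasp pt [ 0.5637 -0.0865  0.1471] yaw 11.38 tilt 0.02 jaw mm 44.7 F [-0.6  0.2 -0.2] ff 0.0
SPIN -0.002 SHIFT x y z units [-9.52 -6.99  1.48]
```

>>> send_rows --series '[{"jaw": 45, "x": -0.75, "y": -0.9, "z": 0, "spin": -0.002}, {"jaw": 45, "x": -0.75, "y": -0.9, "z": 0, "spin": 0}, {"jaw": 45, "x": -0.75, "y": -0.9, "z": 0, "spin": 0}, {"jaw": 45, "x": -0.75, "y": -0.9, "z": 0, "spin": 0}, {"jaw": 45, "x": -0.75, "y": -0.9, "z": 0.4, "spin": 0}]'

```text
clock: 32.0
tcp_pos: [0.4715, -0.2012, 0.3051]
ee_rot: [1.994, 2.425, 0.001]
ft_force: [0.7, -0.8, -0.5]
grip_width: 0.482
finger_force: 0.0
```

>>> send_rows --series '[{"jaw": 45, "x": -0.75, "y": -0.9, "z": 0.6, "spin": 0}, {"jaw": 45, "x": -0.75, "y": -0.9, "z": 0.5, "spin": 0}, {"jaw": 45, "x": -0.72, "y": -0.7, "z": 0.5, "spin": 0}, {"jaw": 45, "x": 0, "y": 0, "z": 0, "spin": 0}, {"jaw": 45, "x": 0, "y": 0, "z": 0, "spin": 0}]'

```text
clock: 32.5
tcp_pos: [0.4216, -0.2673, 0.2641]
ee_rot: [-1.995, -2.426, 0.0]
ft_force: [1.2, 0.5, 0.5]
grip_width: 0.483
finger_force: 0.0
```

>>> send_rows --series '[{"jaw": 45, "x": 0, "y": 0, "z": 0, "spin": 0}, {"jaw": 45, "x": 0, "y": 0, "z": 0, "spin": 0}]'

```text
clock: 32.7
tcp_pos: [0.4225, -0.2662, 0.2647]
ee_rot: [1.988, 2.431, 0.001]
ft_force: [-0.1, 0.0, 0.7]
grip_width: 0.481
finger_force: 0.0
```

```bash
python3 - <<'E'
from h import *
from workcell import r
plan(.4217,-.2676,.0732,11.5)
a=r.snapshot("side"); np.savez("s11.npz",**a)
W=crop(a,235,250,335,325,8)
cv2.imwrite("pics/i.png",W)
E
```

```text
t 32.7 grasp pt [ 0.4225 -0.2662  0.0974] yaw 11.44 tilt 0.06 jaw mm 44.7 F [-0.1  0.   0.7] ff 0.0
SPIN -0.001 SHIFT x y z units [-0.05 -0.04  0.97]
```

View pics/i.png

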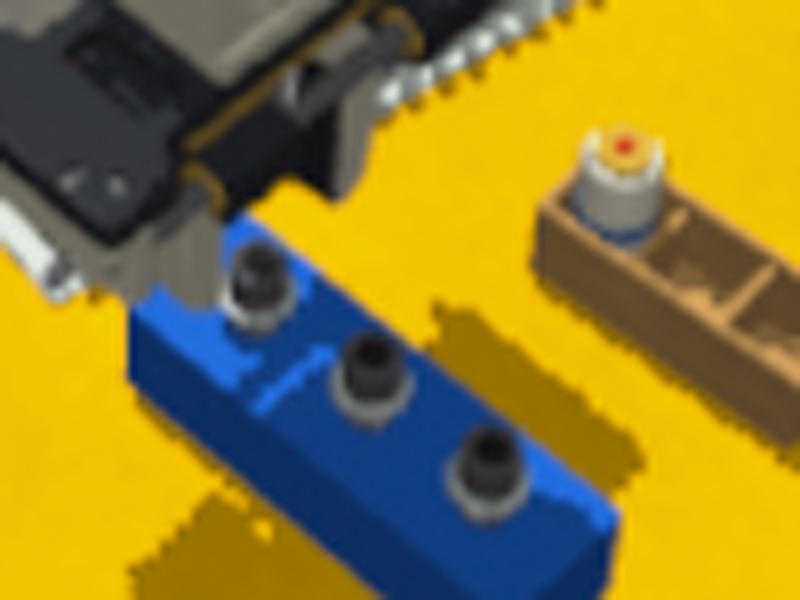

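Side crop: the bolt head tops are at (260,258), (375,352) and (493,442), and the fuse cap is at (625,146). The open fingers straddle the first bolt, tips about (192,297) and (345,197).

```bash
python3 - <<'E'
from fit import *
c=load("s11.npz"); X=lambda a:T(a,8,235,250)
p=proj(c,[(.4222,-.2668,.0787)]); print("tip mid crop px",((p-[235,250]+.5)*8-.5).round(0))
off=np.array([1.,0])
for o in(off*0,off):
    print("heads",back(c,X([(260,258),(375,352),(493,442)])-o,.067)[:,:2].round(4).tolist(),"flange bottoms",back(c,X([(259,302),(372,395),(489,487)])-o,.052)[:,:2].round(4).tolist(),"fuse",back(c,X([(625,146)])-o,.061)[0].round(4))
E
```

```text
tip mid crop px [[254. 240.]]
heads [[0.4252, -0.2662], [0.4346, -0.3109], [0.4451, -0.3532]] flange bottoms [[0.4226, -0.2704], [0.4319, -0.3145], [0.442, -0.3572]] fuse [ 0.5433 -0.2884  0.061 ]
heads [[0.4233, -0.265], [0.4327, -0.3096], [0.4432, -0.352]] flange bottoms [[0.4206, -0.2691], [0.43, -0.3132], [0.4401, -0.356]] fuse [ 0.5412 -0.2871  0.061 ]
```

>>> send_rows --series '[{"jaw": 45, "x": -0.03, "y": -0.02, "z": 0.4, "spin": 0}, {"jaw": 45, "x": 0, "y": 0, "z": 0.4, "spin": 0}, {"jaw": 45, "x": 0, "y": 0, "z": 0.15, "spin": 0}, {"jaw": 45, "x": 0, "y": 0, "z": 0, "spin": 0}, {"jaw": 45, "x": 0, "y": 0, "z": 0, "spin": 0}]'

```text
clock: 33.25
tcp_pos: [0.4213, -0.2679, 0.2402]
ee_rot: [-1.99, -2.43, 0.0]
ft_force: [0.1, 1.1, 0.5]
grip_width: 0.483
finger_force: 0.0
```

>>> send_rows --series '[{"jaw": 10, "x": 0, "y": 0, "z": 0, "spin": 0}, {"jaw": 10, "x": 0, "y": 0, "z": 0, "spin": 0}, {"jaw": 10, "x": 0, "y": 0, "z": 0, "spin": 0}, {"jaw": 10, "x": 0, "y": 0, "z": 0, "spin": 0}, {"jaw": 10, "x": 0, "y": 0, "z": 0, "spin": 0}]'

```text
clock: 33.75
tcp_pos: [0.4214, -0.2679, 0.2406]
ee_rot: [1.989, 2.431, 0.0]
ft_force: [-1.0, -0.4, -0.2]
grip_width: 0.185
finger_force: 29.9
```

>>> send_rows --series '[{"jaw": 10, "x": 0, "y": 0, "z": 0, "spin": 0}]'

```text
clock: 33.85
tcp_pos: [0.4214, -0.2679, 0.2406]
ee_rot: [1.99, 2.431, 0.0]
ft_force: [0.3, 0.2, 1.9]
grip_width: 0.182
finger_force: 29.9
```

```bash
python3 -c "
from h import *
plan(.5173,-.0880,.153,11.5)"
```

```text
t 33.85 grasp pt [ 0.4214 -0.2679  0.0733] yaw 11.4 tilt 0.02 jaw mm 16.9 F [0.3 0.2 1.9] ff 29.9
SPIN -0.002 SHIFT x y z units [ 6.28  5.19 -3.19]
```

>>> send_rows --series '[{"jaw": 28, "x": 0, "y": 0, "z": 0, "spin": 0}, {"jaw": 28, "x": 0, "y": 0, "z": 0, "spin": 0}, {"jaw": 28, "x": 0, "y": 0, "z": 0, "spin": 0.143}, {"jaw": 28, "x": 0, "y": 0, "z": 0, "spin": 0.143}, {"jaw": 28, "x": 0, "y": 0, "z": 0, "spin": 0.143}]'

```text
clock: 34.35
tcp_pos: [0.4213, -0.2679, 0.2405]
ee_rot: [-2.468, -1.944, -0.0]
ft_force: [-0.0, 0.2, -0.8]
grip_width: 0.301
finger_force: 0.0
```

>>> send_rows --series '[{"jaw": 28, "x": 0, "y": 0, "z": 0, "spin": 0.143}, {"jaw": 28, "x": 0, "y": 0, "z": 0, "spin": 0.143}, {"jaw": 28, "x": 0, "y": 0, "z": 0, "spin": 0.143}, {"jaw": 28, "x": 0, "y": 0, "z": 0, "spin": 0.143}, {"jaw": 28, "x": 0, "y": 0, "z": 0, "spin": 0.143}]'

```text
clock: 34.85
tcp_pos: [0.4213, -0.2678, 0.2405]
ee_rot: [2.992, 0.958, 0.0]
ft_force: [-0.8, -0.6, -0.3]
grip_width: 0.299
finger_force: 0.0
```

>>> send_rows --series '[{"jaw": 28, "x": 0, "y": 0, "z": 0, "spin": 0.143}, {"jaw": 28, "x": 0, "y": 0, "z": 0, "spin": 0.143}, {"jaw": 28, "x": 0, "y": 0, "z": 0, "spin": 0.143}, {"jaw": 28, "x": 0, "y": 0, "z": 0, "spin": 0}, {"jaw": 10, "x": 0, "y": 0, "z": 0, "spin": 0}]'

```text
clock: 35.35
tcp_pos: [0.4214, -0.2677, 0.2404]
ee_rot: [3.126, 0.316, -0.0]
ft_force: [0.2, 0.0, -0.2]
grip_width: 0.253
finger_force: 0.0
```

>>> send_rows --series '[{"jaw": 10, "x": 0, "y": 0, "z": 0, "spin": 0}, {"jaw": 10, "x": 0, "y": 0, "z": 0, "spin": 0}, {"jaw": 10, "x": 0, "y": 0, "z": 0, "spin": 0}, {"jaw": 10, "x": 0, "y": 0, "z": 0, "spin": 0}]'

```text
clock: 35.75
tcp_pos: [0.4212, -0.2679, 0.2405]
ee_rot: [-3.126, -0.309, -0.0]
ft_force: [0.1, 0.8, -1.0]
grip_width: 0.187
finger_force: 30.0
```

```bash
python3 -c "
from h import *
plan(.5173,-.0880,.153,-78.7)"
```

```text
t 35.75 grasp pt [ 0.4212 -0.2679  0.0732] yaw -78.7 tilt 0.01 jaw mm 17.4 F [ 0.1  0.8 -1. ] ff 30.0
SPIN 0.0 SHIFT x y z units [ 5.18 -6.31 -3.19]
```

>>> send_rows --series '[{"jaw": 10, "x": 0, "y": 0, "z": -0.8, "spin": 0}, {"jaw": 10, "x": 0, "y": 0, "z": -1, "spin": 0}, {"jaw": 10, "x": 0, "y": 0, "z": -1, "spin": 0}, {"jaw": 10, "x": 0, "y": 0, "z": -0.4, "spin": 0}, {"jaw": 10, "x": 0.5, "y": -0.6, "z": 0, "spin": 0}]'

```text
clock: 36.25
tcp_pos: [0.43, -0.2522, 0.3219]
ee_rot: [3.124, 0.304, 0.004]
ft_force: [0.4, -0.5, -0.4]
grip_width: 0.189
finger_force: 30.0
```

>>> send_rows --series '[{"jaw": 10, "x": 0.74, "y": -0.9, "z": 0, "spin": 0}, {"jaw": 10, "x": 0.74, "y": -0.9, "z": 0, "spin": 0}, {"jaw": 10, "x": 0.74, "y": -0.9, "z": 0, "spin": 0}, {"jaw": 10, "x": 0.74, "y": -0.9, "z": 0, "spin": 0}, {"jaw": 10, "x": 0.74, "y": -0.9, "z": 0, "spin": 0}]'

```text
clock: 36.75
tcp_pos: [0.4997, -0.121, 0.32]
ee_rot: [-3.126, -0.309, 0.001]
ft_force: [-1.0, 0.4, -1.3]
grip_width: 0.184
finger_force: 30.0
```

>>> send_rows --series '[{"jaw": 10, "x": 0.74, "y": -0.9, "z": 0, "spin": 0}, {"jaw": 10, "x": 0.24, "y": -0.31, "z": 0.2, "spin": 0}, {"jaw": 10, "x": 0, "y": 0, "z": 0.3, "spin": 0}, {"jaw": 10, "x": 0, "y": 0, "z": 0, "spin": 0}, {"jaw": 10, "x": 0, "y": 0, "z": 0, "spin": 0}]'

```text
clock: 37.25
tcp_pos: [0.5167, -0.0893, 0.3077]
ee_rot: [3.126, 0.305, -0.002]
ft_force: [0.0, -0.6, -0.2]
grip_width: 0.182
finger_force: 30.0
```

>>> send_rows --series '[{"jaw": 10, "x": 0, "y": 0, "z": 0, "spin": 0}, {"jaw": 10, "x": 0, "y": 0, "z": 0, "spin": 0}]'

```text
clock: 37.45
tcp_pos: [0.5172, -0.0887, 0.3082]
ee_rot: [3.126, 0.306, 0.001]
ft_force: [0.4, 0.0, -0.4]
grip_width: 0.182
finger_force: 30.0
```

```bash
python3 -c "
from h import *
plan(.5173,-.0880,.1212,-78.7)"
```

```text
t 37.45 grasp pt [ 0.5172 -0.0887  0.1409] yaw -78.81 tilt 0.03 jaw mm 16.9 F [ 0.4  0.  -0.4] ff 30.0
SPIN -0.002 SHIFT x y z units [ 0.01 -0.03  0.79]
```

Lowering gently, with a force check.

>>> send_rows --series '[{"jaw": 10, "x": 0.01, "y": -0.03, "z": 0.3, "spin": 0}, {"jaw": 10, "x": 0, "y": 0, "z": 0.3, "spin": 0}, {"jaw": 10, "x": 0, "y": 0, "z": 0.1, "spin": 0}, {"jaw": 10, "x": 0, "y": 0, "z": 0.1, "spin": 0}, {"jaw": 10, "x": 0, "y": 0, "z": 0.1, "spin": 0}]'

```text
clock: 37.95
tcp_pos: [0.5176, -0.0871, 0.2852]
ee_rot: [3.126, 0.309, -0.0]
ft_force: [-1.2, 0.2, -0.8]
grip_width: 0.187
finger_force: 30.0
```

>>> send_rows --series '[{"jaw": 10, "x": 0, "y": 0, "z": 0.1, "spin": 0}, {"jaw": 10, "x": 0, "y": 0, "z": 0.1, "spin": 0}, {"jaw": 10, "x": 0, "y": 0, "z": 0, "spin": 0}]'

```text
clock: 38.25
tcp_pos: [0.5175, -0.0871, 0.2803]
ee_rot: [3.126, 0.309, -0.0]
ft_force: [-1.0, -0.3, -0.5]
grip_width: 0.181
finger_force: 30.0
```

```bash
python3 -c "
from h import *
plan(.5173,-.0880,.0812,-78.7)"
```

```text
t 38.25 grasp pt [ 0.5175 -0.0871  0.113 ] yaw -78.73 tilt 0.01 jaw mm 16.8 F [-1.  -0.3 -0.5] ff 30.0
SPIN -0.0 SHIFT x y z units [-0.02  0.03  1.27]
```

>>> send_rows --series '[{"jaw": 10, "x": -0.01, "y": 0.02, "z": 0.1, "spin": 0}, {"jaw": 10, "x": 0, "y": 0, "z": 0.1, "spin": 0}, {"jaw": 10, "x": 0, "y": 0, "z": 0.1, "spin": 0}, {"jaw": 10, "x": 0, "y": 0, "z": 0.1, "spin": 0}]'

```text
clock: 38.65
tcp_pos: [0.5174, -0.0875, 0.2703]
ee_rot: [-3.126, -0.309, -0.0]
ft_force: [0.3, 0.7, -1.0]
grip_width: 0.182
finger_force: 30.0
```

>>> send_rows --series '[{"jaw": 10, "x": 0, "y": 0, "z": 0.2, "spin": 0}, {"jaw": 10, "x": 0, "y": 0, "z": 0.2, "spin": 0}, {"jaw": 10, "x": 0, "y": 0, "z": 0.2, "spin": 0}]'

```text
clock: 38.95
tcp_pos: [0.5174, -0.0875, 0.255]
ee_rot: [-3.126, -0.309, 0.0]
ft_force: [0.5, -0.7, 0.0]
grip_width: 0.183
finger_force: 30.0
```

>>> send_rows --series '[{"jaw": 10, "x": 0, "y": 0, "z": 0.1, "spin": 0}, {"jaw": 10, "x": 0, "y": 0, "z": 0.1, "spin": 0}, {"jaw": 10, "x": 0, "y": 0, "z": 0.05, "spin": 0}, {"jaw": 10, "x": 0, "y": 0, "z": 0, "spin": 0}]'

```text
clock: 39.35
tcp_pos: [0.5174, -0.0876, 0.2491]
ee_rot: [3.126, 0.308, -0.0]
ft_force: [0.0, 0.3, -1.7]
grip_width: 0.18
finger_force: 30.0
```

>>> send_rows --series '[{"jaw": 10, "x": 0, "y": 0, "z": 0.05, "spin": 0}, {"jaw": 10, "x": 0, "y": 0, "z": 0, "spin": 0}]'

```text
clock: 39.55
tcp_pos: [0.5174, -0.0877, 0.2484]
ee_rot: [-3.126, -0.308, -0.001]
ft_force: [-1.1, 0.2, 5.1]
grip_width: 0.182
finger_force: 30.0
```

>>> send_rows --series '[{"jaw": 28, "x": 0, "y": 0, "z": 0, "spin": 0}, {"jaw": 28, "x": 0, "y": 0, "z": 0, "spin": 0}, {"jaw": 28, "x": 0, "y": 0, "z": -1, "spin": 0}, {"jaw": 28, "x": 0, "y": 0, "z": -1, "spin": 0}, {"jaw": 28, "x": -0.3, "y": 0.5, "z": -0.5, "spin": 0}]'

```text
clock: 40.05
tcp_pos: [0.5131, -0.1004, 0.3117]
ee_rot: [-3.126, -0.313, -0.002]
ft_force: [-0.2, -1.2, -0.1]
grip_width: 0.303
finger_force: 0.0
```

>>> send_rows --series '[{"jaw": 28, "x": -0.57, "y": 0.9, "z": 0, "spin": 0}, {"jaw": 28, "x": -0.57, "y": 0.9, "z": 0, "spin": 0}, {"jaw": 28, "x": -0.57, "y": 0.9, "z": 0, "spin": 0}, {"jaw": 28, "x": -0.57, "y": 0.9, "z": 0, "spin": 0}, {"jaw": 28, "x": -0.57, "y": 0.9, "z": 0, "spin": 0}]'

```text
clock: 40.55
tcp_pos: [0.4635, -0.2273, 0.3104]
ee_rot: [3.126, 0.308, 0.0]
ft_force: [0.2, -0.2, -0.6]
grip_width: 0.298
finger_force: 0.0
```

>>> send_rows --series '[{"jaw": 28, "x": -0.57, "y": 0.9, "z": 0, "spin": 0}, {"jaw": 28, "x": -0.57, "y": 0.9, "z": 0.4, "spin": 0}, {"jaw": 28, "x": -0.57, "y": 0.9, "z": 0.6, "spin": 0}, {"jaw": 28, "x": -0.31, "y": 0.42, "z": 0.5, "spin": 0}, {"jaw": 28, "x": 0, "y": 0, "z": 0, "spin": 0}]'

```text
clock: 41.05
tcp_pos: [0.4283, -0.3141, 0.2719]
ee_rot: [3.127, 0.302, -0.003]
ft_force: [-0.5, -0.7, -0.4]
grip_width: 0.302
finger_force: 0.0
```

>>> send_rows --series '[{"jaw": 28, "x": 0, "y": 0, "z": 0, "spin": 0}, {"jaw": 28, "x": 0, "y": 0, "z": 0, "spin": 0}, {"jaw": 28, "x": 0, "y": 0, "z": 0, "spin": 0}]'

```text
clock: 41.35
tcp_pos: [0.4309, -0.3112, 0.2735]
ee_rot: [3.126, 0.311, 0.001]
ft_force: [0.1, 0.2, 0.6]
grip_width: 0.297
finger_force: 0.0
```

```bash
python3 -c "
from h import *
plan(.4305,-.3118,.0732,-78.7)"
```

```text
t 41.35 grasp pt [ 0.4309 -0.3112  0.1062] yaw -78.63 tilt 0.05 jaw mm 27.6 F [0.1 0.2 0.6] ff 0.0
SPIN 0.001 SHIFT x y z units [-0.02  0.02  1.32]
```

>>> send_rows --series '[{"jaw": 28, "x": -0.01, "y": 0.01, "z": 0.5, "spin": 0}, {"jaw": 28, "x": 0, "y": 0, "z": 0.5, "spin": 0}, {"jaw": 28, "x": 0, "y": 0, "z": 0.31, "spin": 0}, {"jaw": 28, "x": 0, "y": 0, "z": 0, "spin": 0}, {"jaw": 28, "x": 0, "y": 0, "z": 0, "spin": 0}]'

```text
clock: 41.85
tcp_pos: [0.43, -0.3124, 0.2398]
ee_rot: [-3.126, -0.308, 0.001]
ft_force: [0.4, 0.1, 0.5]
grip_width: 0.302
finger_force: 0.0
```

>>> send_rows --series '[{"jaw": 10, "x": 0, "y": 0, "z": 0, "spin": 0}, {"jaw": 10, "x": 0, "y": 0, "z": 0, "spin": 0}, {"jaw": 10, "x": 0, "y": 0, "z": 0, "spin": 0}, {"jaw": 10, "x": 0, "y": 0, "z": 0, "spin": 0}]'

```text
clock: 42.25
tcp_pos: [0.4302, -0.3123, 0.2405]
ee_rot: [3.126, 0.309, 0.001]
ft_force: [-0.5, -0.1, 0.5]
grip_width: 0.185
finger_force: 30.0
```

>>> send_rows --series '[{"jaw": 28, "x": 0, "y": 0, "z": 0, "spin": 0}, {"jaw": 28, "x": 0, "y": 0, "z": 0, "spin": 0}, {"jaw": 28, "x": 0, "y": 0, "z": 0, "spin": -0.143}, {"jaw": 28, "x": 0, "y": 0, "z": 0, "spin": -0.143}, {"jaw": 28, "x": 0, "y": 0, "z": 0, "spin": -0.143}]'

```text
clock: 42.75
tcp_pos: [0.4302, -0.3121, 0.2402]
ee_rot: [2.986, 0.976, 0.0]
ft_force: [-0.5, -0.6, 0.2]
grip_width: 0.299
finger_force: 0.0
```

>>> send_rows --series '[{"jaw": 28, "x": 0, "y": 0, "z": 0, "spin": -0.143}, {"jaw": 28, "x": 0, "y": 0, "z": 0, "spin": -0.143}, {"jaw": 28, "x": 0, "y": 0, "z": 0, "spin": -0.143}, {"jaw": 28, "x": 0, "y": 0, "z": 0, "spin": -0.143}, {"jaw": 28, "x": 0, "y": 0, "z": 0, "spin": -0.143}]'

```text
clock: 43.25
tcp_pos: [0.4301, -0.3123, 0.2403]
ee_rot: [2.456, 1.959, -0.0]
ft_force: [-0.2, -0.1, 0.7]
grip_width: 0.299
finger_force: 0.0
```

>>> send_rows --series '[{"jaw": 28, "x": 0, "y": 0, "z": 0, "spin": -0.143}, {"jaw": 28, "x": 0, "y": 0, "z": 0, "spin": -0.143}, {"jaw": 28, "x": 0, "y": 0, "z": 0, "spin": -0.143}, {"jaw": 28, "x": 0, "y": 0, "z": 0, "spin": 0}, {"jaw": 10, "x": 0, "y": 0, "z": 0, "spin": 0}]'

```text
clock: 43.75
tcp_pos: [0.4301, -0.3124, 0.2402]
ee_rot: [-1.995, -2.427, -0.0]
ft_force: [-0.7, 0.3, -0.2]
grip_width: 0.259
finger_force: 0.0
```

>>> send_rows --series '[{"jaw": 10, "x": 0, "y": 0, "z": 0, "spin": 0}, {"jaw": 10, "x": 0, "y": 0, "z": 0, "spin": 0}, {"jaw": 10, "x": 0, "y": 0, "z": 0, "spin": 0}, {"jaw": 10, "x": 0, "y": 0, "z": 0, "spin": 0}]'

```text
clock: 44.15
tcp_pos: [0.4303, -0.3121, 0.2402]
ee_rot: [1.99, 2.431, -0.0]
ft_force: [0.8, 0.5, 0.0]
grip_width: 0.186
finger_force: 29.8
```

```bash
python3 -c "
from h import *
plan(.5144,-.0177,.153,11.4)"
```

```text
t 44.15 grasp pt [ 0.4303 -0.3121  0.0729] yaw 11.38 tilt 0.01 jaw mm 17.3 F [0.8 0.5 0. ] ff 29.8
SPIN -0.0 SHIFT x y z units [10.88  5.63 -3.2 ]
```

>>> send_rows --series '[{"jaw": 10, "x": 0, "y": 0, "z": -0.8, "spin": 0}, {"jaw": 10, "x": 0, "y": 0, "z": -1, "spin": 0}, {"jaw": 10, "x": 0, "y": 0, "z": -1, "spin": 0}, {"jaw": 10, "x": 0, "y": 0, "z": -0.6, "spin": 0}, {"jaw": 10, "x": 0.5, "y": 0.26, "z": 0, "spin": 0}]'

```text
clock: 44.65
tcp_pos: [0.4339, -0.2998, 0.327]
ee_rot: [1.991, 2.425, -0.0]
ft_force: [-0.6, 0.6, 0.1]
grip_width: 0.186
finger_force: 29.8
```

>>> send_rows --series '[{"jaw": 10, "x": 0.9, "y": 0.47, "z": 0, "spin": 0}, {"jaw": 10, "x": 0.9, "y": 0.47, "z": 0, "spin": 0}, {"jaw": 10, "x": 0.9, "y": 0.47, "z": 0, "spin": 0}, {"jaw": 10, "x": 0.9, "y": 0.47, "z": 0, "spin": 0}, {"jaw": 10, "x": 0.9, "y": 0.47, "z": 0, "spin": 0}]'

```text
clock: 45.15
tcp_pos: [0.4694, -0.1746, 0.3242]
ee_rot: [-1.988, -2.43, 0.001]
ft_force: [-0.2, 0.7, -0.4]
grip_width: 0.184
finger_force: 29.8
```

>>> send_rows --series '[{"jaw": 10, "x": 0.9, "y": 0.47, "z": 0, "spin": 0}, {"jaw": 10, "x": 0.9, "y": 0.47, "z": 0, "spin": 0}, {"jaw": 10, "x": 0.9, "y": 0.47, "z": 0, "spin": 0}, {"jaw": 10, "x": 0.9, "y": 0.47, "z": 0, "spin": 0}, {"jaw": 10, "x": 0.9, "y": 0.47, "z": 0, "spin": 0}]'

```text
clock: 45.65
tcp_pos: [0.5045, -0.0527, 0.3241]
ee_rot: [-1.988, -2.431, 0.001]
ft_force: [0.4, -0.3, -0.9]
grip_width: 0.185
finger_force: 29.8
```

>>> send_rows --series '[{"jaw": 10, "x": 0.9, "y": 0.47, "z": 0, "spin": 0}, {"jaw": 10, "x": 0.48, "y": 0.2, "z": 0.3, "spin": 0}, {"jaw": 10, "x": 0, "y": 0, "z": 0.3, "spin": 0}, {"jaw": 10, "x": 0, "y": 0, "z": 0, "spin": 0}, {"jaw": 10, "x": 0, "y": 0, "z": 0, "spin": 0}]'

```text
clock: 46.15
tcp_pos: [0.5138, -0.019, 0.3096]
ee_rot: [-1.991, -2.429, 0.002]
ft_force: [-0.3, 0.3, -1.2]
grip_width: 0.184
finger_force: 29.8
```

>>> send_rows --series '[{"jaw": 10, "x": 0, "y": 0, "z": 0, "spin": 0}, {"jaw": 10, "x": 0, "y": 0, "z": 0, "spin": 0}, {"jaw": 10, "x": 0, "y": 0, "z": 0, "spin": 0}]'

```text
clock: 46.45
tcp_pos: [0.5143, -0.0184, 0.3105]
ee_rot: [1.991, 2.43, 0.0]
ft_force: [0.2, -0.3, -1.2]
grip_width: 0.181
finger_force: 29.8
```

```bash
python3 -c "
from h import *
plan(.5146,-.0176,.1212,11.4)"
```

```text
t 46.45 grasp pt [ 0.5143 -0.0184  0.1432] yaw 11.34 tilt 0.03 jaw mm 16.9 F [ 0.2 -0.3 -1.2] ff 29.8
SPIN -0.001 SHIFT x y z units [0.03 0.02 0.88]
```

>>> send_rows --series '[{"jaw": 10, "x": 0.02, "y": 0.01, "z": 0.4, "spin": 0}, {"jaw": 10, "x": 0, "y": 0, "z": 0.3, "spin": 0}, {"jaw": 10, "x": 0, "y": 0, "z": 0.1, "spin": 0}, {"jaw": 10, "x": 0, "y": 0, "z": 0.1, "spin": 0}, {"jaw": 10, "x": 0, "y": 0, "z": 0.1, "spin": 0}]'

```text
clock: 46.95
tcp_pos: [0.5145, -0.0172, 0.2849]
ee_rot: [-1.99, -2.431, 0.0]
ft_force: [-0.9, 0.4, -0.7]
grip_width: 0.188
finger_force: 29.8
```

>>> send_rows --series '[{"jaw": 10, "x": 0, "y": 0, "z": 0.1, "spin": 0}, {"jaw": 10, "x": 0, "y": 0, "z": 0.1, "spin": 0}, {"jaw": 10, "x": 0, "y": 0, "z": 0, "spin": 0}]'

```text
clock: 47.25
tcp_pos: [0.5145, -0.0172, 0.28]
ee_rot: [-1.99, -2.431, 0.0]
ft_force: [-0.1, -0.1, -0.1]
grip_width: 0.18
finger_force: 29.8
```

```bash
python3 -c "
from h import *
plan(.5146,-.0176,.0812,11.4)"
```

```text
t 47.25 grasp pt [ 0.5145 -0.0172  0.1127] yaw 11.41 tilt 0.01 jaw mm 16.8 F [-0.1 -0.1 -0.1] ff 29.8
SPIN 0.0 SHIFT x y z units [-0.02  0.    1.26]
```

>>> send_rows --series '[{"jaw": 10, "x": -0.01, "y": 0, "z": 0.1, "spin": 0}, {"jaw": 10, "x": 0, "y": 0, "z": 0.1, "spin": 0}, {"jaw": 10, "x": 0, "y": 0, "z": 0.1, "spin": 0}, {"jaw": 10, "x": 0, "y": 0, "z": 0.1, "spin": 0}]'

```text
clock: 47.65
tcp_pos: [0.5145, -0.0175, 0.27]
ee_rot: [1.99, 2.431, 0.0]
ft_force: [0.1, -0.8, -0.3]
grip_width: 0.183
finger_force: 29.8
```

>>> send_rows --series '[{"jaw": 10, "x": 0, "y": 0, "z": 0.2, "spin": 0}, {"jaw": 10, "x": 0, "y": 0, "z": 0.2, "spin": 0}, {"jaw": 10, "x": 0, "y": 0, "z": 0.2, "spin": 0}]'

```text
clock: 47.95
tcp_pos: [0.5145, -0.0175, 0.2547]
ee_rot: [-1.99, -2.431, 0.0]
ft_force: [-0.3, -0.0, -0.0]
grip_width: 0.185
finger_force: 29.8
```

>>> send_rows --series '[{"jaw": 10, "x": 0, "y": 0, "z": 0.1, "spin": 0}, {"jaw": 10, "x": 0, "y": 0, "z": 0.1, "spin": 0}, {"jaw": 10, "x": 0, "y": 0, "z": 0.05, "spin": 0}, {"jaw": 10, "x": 0, "y": 0, "z": 0.05, "spin": 0}, {"jaw": 10, "x": 0, "y": 0, "z": 0, "spin": 0}]'

```text
clock: 48.45
tcp_pos: [0.5145, -0.0175, 0.2481]
ee_rot: [1.99, 2.431, 0.0]
ft_force: [-1.4, -0.0, 4.1]
grip_width: 0.185
finger_force: 29.8
```

>>> send_rows --series '[{"jaw": 28, "x": 0, "y": 0, "z": 0, "spin": 0}, {"jaw": 28, "x": 0, "y": 0, "z": 0, "spin": 0}, {"jaw": 28, "x": 0, "y": 0, "z": -1, "spin": 0}, {"jaw": 28, "x": 0, "y": 0, "z": -1, "spin": 0}, {"jaw": 28, "x": -0.5, "y": -0.2, "z": -0.5, "spin": 0}]'

```text
clock: 48.95
tcp_pos: [0.5127, -0.0298, 0.3117]
ee_rot: [1.986, 2.433, 0.003]
ft_force: [-0.5, 0.5, -0.1]
grip_width: 0.306
finger_force: 0.0
```

>>> send_rows --series '[{"jaw": 28, "x": -0.9, "y": -0.4, "z": 0, "spin": 0}, {"jaw": 28, "x": -0.9, "y": -0.4, "z": 0, "spin": 0}, {"jaw": 28, "x": -0.9, "y": -0.4, "z": 0, "spin": 0}, {"jaw": 28, "x": -0.9, "y": -0.4, "z": 0, "spin": 0}, {"jaw": 28, "x": -0.9, "y": -0.4, "z": 0, "spin": 0}]'

```text
clock: 49.45
tcp_pos: [0.4846, -0.1528, 0.3101]
ee_rot: [1.99, 2.43, -0.0]
ft_force: [0.2, 0.7, -0.1]
grip_width: 0.302
finger_force: 0.0
```

>>> send_rows --series '[{"jaw": 28, "x": -0.9, "y": -0.4, "z": 0, "spin": 0}, {"jaw": 28, "x": -0.9, "y": -0.4, "z": 0, "spin": 0}, {"jaw": 28, "x": -0.9, "y": -0.4, "z": 0, "spin": 0}, {"jaw": 28, "x": -0.9, "y": -0.4, "z": 0, "spin": 0}, {"jaw": 28, "x": -0.9, "y": -0.4, "z": 0, "spin": 0}]'

```text
clock: 49.95
tcp_pos: [0.4575, -0.2729, 0.31]
ee_rot: [-1.991, -2.43, 0.001]
ft_force: [0.2, -0.5, -0.4]
grip_width: 0.301
finger_force: 0.0
```

>>> send_rows --series '[{"jaw": 28, "x": -0.9, "y": -0.4, "z": 0.3, "spin": 0}, {"jaw": 28, "x": -0.9, "y": -0.4, "z": 0.5, "spin": 0}, {"jaw": 28, "x": -0.9, "y": -0.4, "z": 0.5, "spin": 0}, {"jaw": 28, "x": -0.48, "y": -0.22, "z": 0.2, "spin": 0}, {"jaw": 28, "x": 0, "y": 0, "z": 0, "spin": 0}]'

```text
clock: 50.45
tcp_pos: [0.4381, -0.3579, 0.272]
ee_rot: [-1.993, -2.427, 0.001]
ft_force: [0.3, -0.0, 1.2]
grip_width: 0.299
finger_force: 0.0
```

>>> send_rows --series '[{"jaw": 28, "x": 0, "y": 0, "z": 0, "spin": 0}, {"jaw": 28, "x": 0, "y": 0, "z": 0, "spin": 0}, {"jaw": 28, "x": 0, "y": 0, "z": 0, "spin": 0}, {"jaw": 28, "x": 0, "y": 0, "z": 0, "spin": 0}]'

```text
clock: 50.85
tcp_pos: [0.44, -0.3552, 0.2732]
ee_rot: [1.988, 2.432, 0.0]
ft_force: [-0.3, 0.4, -0.9]
grip_width: 0.298
finger_force: 0.0
```

```bash
python3 -c "
from h import *
plan(.4395,-.3562,.0732,11.4)"
```

```text
t 50.85 grasp pt [ 0.44   -0.3552  0.1059] yaw 11.49 tilt 0.04 jaw mm 27.7 F [-0.3  0.4 -0.9] ff 0.0
SPIN 0.002 SHIFT x y z units [-0.03 -0.03  1.31]
```

>>> send_rows --series '[{"jaw": 28, "x": -0.01, "y": -0.01, "z": 0.5, "spin": 0}, {"jaw": 28, "x": 0, "y": 0, "z": 0.5, "spin": 0}, {"jaw": 28, "x": 0, "y": 0, "z": 0.3, "spin": 0}, {"jaw": 28, "x": 0, "y": 0, "z": 0, "spin": 0}, {"jaw": 28, "x": 0, "y": 0, "z": 0, "spin": 0}]'

```text
clock: 51.35
tcp_pos: [0.4394, -0.3563, 0.2394]
ee_rot: [-1.989, -2.431, 0.0]
ft_force: [-0.3, -0.4, 0.4]
grip_width: 0.302
finger_force: 0.1
```

>>> send_rows --series '[{"jaw": 10, "x": 0, "y": 0, "z": 0, "spin": 0}, {"jaw": 10, "x": 0, "y": 0, "z": 0, "spin": 0}, {"jaw": 10, "x": 0, "y": 0, "z": 0, "spin": 0}, {"jaw": 10, "x": 0, "y": 0, "z": 0, "spin": 0}]'

```text
clock: 51.75
tcp_pos: [0.4395, -0.3562, 0.2402]
ee_rot: [1.989, 2.431, 0.0]
ft_force: [1.9, 1.3, -1.4]
grip_width: 0.185
finger_force: 29.8
```

>>> send_rows --series '[{"jaw": 28, "x": 0, "y": 0, "z": 0, "spin": 0}, {"jaw": 28, "x": 0, "y": 0, "z": 0, "spin": 0}, {"jaw": 28, "x": 0, "y": 0, "z": 0, "spin": 0.143}, {"jaw": 28, "x": 0, "y": 0, "z": 0, "spin": 0.143}, {"jaw": 28, "x": 0, "y": 0, "z": 0, "spin": 0.143}]'

```text
clock: 52.25
tcp_pos: [0.4389, -0.3564, 0.2403]
ee_rot: [-2.467, -1.944, 0.0]
ft_force: [-0.1, 0.4, 0.6]
grip_width: 0.294
finger_force: 0.0
```

>>> send_rows --series '[{"jaw": 28, "x": 0, "y": 0, "z": 0, "spin": 0.143}, {"jaw": 28, "x": 0, "y": 0, "z": 0, "spin": 0.143}, {"jaw": 28, "x": 0, "y": 0, "z": 0, "spin": 0.143}, {"jaw": 28, "x": 0, "y": 0, "z": 0, "spin": 0.143}, {"jaw": 28, "x": 0, "y": 0, "z": 0, "spin": 0.143}]'

```text
clock: 52.75
tcp_pos: [0.439, -0.3563, 0.2403]
ee_rot: [-2.992, -0.958, 0.0]
ft_force: [-0.7, -1.3, 0.1]
grip_width: 0.297
finger_force: 0.0
```

>>> send_rows --series '[{"jaw": 28, "x": 0, "y": 0, "z": 0, "spin": 0.143}, {"jaw": 28, "x": 0, "y": 0, "z": 0, "spin": 0.143}, {"jaw": 28, "x": 0, "y": 0, "z": 0, "spin": 0.143}, {"jaw": 28, "x": 0, "y": 0, "z": 0, "spin": 0}, {"jaw": 10, "x": 0, "y": 0, "z": 0, "spin": 0}]'

```text
clock: 53.25
tcp_pos: [0.4392, -0.3561, 0.2402]
ee_rot: [-3.126, -0.315, 0.001]
ft_force: [0.3, -0.4, 1.0]
grip_width: 0.249
finger_force: 0.0
```

>>> send_rows --series '[{"jaw": 10, "x": 0, "y": 0, "z": 0, "spin": 0}, {"jaw": 10, "x": 0, "y": 0, "z": 0, "spin": 0}, {"jaw": 10, "x": 0, "y": 0, "z": 0, "spin": 0}, {"jaw": 10, "x": 0, "y": 0, "z": 0, "spin": 0}]'

```text
clock: 53.65
tcp_pos: [0.4392, -0.3564, 0.2403]
ee_rot: [-3.126, -0.309, -0.0]
ft_force: [-0.1, -0.2, -0.9]
grip_width: 0.185
finger_force: 30.0
```

```bash
python3 -c "
from h import *
plan(.5117,.0524,.153,-78.7)"
```

```text
t 53.65 grasp pt [ 0.4392 -0.3564  0.073 ] yaw -78.7 tilt 0.01 jaw mm 17.2 F [-0.1 -0.2 -0.9] ff 30.0
SPIN 0.0 SHIFT x y z units [  6.05 -15.47  -3.2 ]
```

>>> send_rows --series '[{"jaw": 10, "x": 0, "y": 0, "z": -0.8, "spin": 0}, {"jaw": 10, "x": 0, "y": 0, "z": -1, "spin": 0}, {"jaw": 10, "x": 0, "y": 0, "z": -1, "spin": 0}, {"jaw": 10, "x": 0, "y": 0, "z": -0.6, "spin": 0}, {"jaw": 10, "x": 0.2, "y": -0.5, "z": 0, "spin": 0}]'

```text
clock: 54.15
tcp_pos: [0.4416, -0.3444, 0.3271]
ee_rot: [3.123, 0.305, 0.005]
ft_force: [0.2, -0.0, -0.7]
grip_width: 0.184
finger_force: 30.0
```

>>> send_rows --series '[{"jaw": 10, "x": 0.37, "y": -0.95, "z": 0, "spin": 0}, {"jaw": 10, "x": 0.37, "y": -0.95, "z": 0, "spin": 0}, {"jaw": 10, "x": 0.37, "y": -0.95, "z": 0, "spin": 0}, {"jaw": 10, "x": 0.37, "y": -0.95, "z": 0, "spin": 0}, {"jaw": 10, "x": 0.37, "y": -0.95, "z": 0, "spin": 0}]'

```text
clock: 54.65
tcp_pos: [0.4637, -0.2154, 0.3242]
ee_rot: [-3.125, -0.31, 0.002]
ft_force: [-0.5, -0.2, -0.1]
grip_width: 0.185
finger_force: 30.0
```

>>> send_rows --series '[{"jaw": 10, "x": 0.37, "y": -0.95, "z": 0, "spin": 0}, {"jaw": 10, "x": 0.37, "y": -0.95, "z": 0, "spin": 0}, {"jaw": 10, "x": 0.37, "y": -0.95, "z": 0, "spin": 0}, {"jaw": 10, "x": 0.37, "y": -0.95, "z": 0, "spin": 0}, {"jaw": 10, "x": 0.37, "y": -0.95, "z": 0, "spin": 0}]'

```text
clock: 55.15
tcp_pos: [0.4856, -0.09, 0.3243]
ee_rot: [-3.126, -0.31, 0.002]
ft_force: [0.2, 1.0, -1.5]
grip_width: 0.18
finger_force: 30.0
```

>>> send_rows --series '[{"jaw": 10, "x": 0.37, "y": -0.95, "z": 0, "spin": 0}, {"jaw": 10, "x": 0.37, "y": -0.95, "z": 0, "spin": 0}, {"jaw": 10, "x": 0.37, "y": -0.95, "z": 0, "spin": 0}, {"jaw": 10, "x": 0.37, "y": -0.95, "z": 0, "spin": 0}, {"jaw": 10, "x": 0.37, "y": -0.95, "z": 0, "spin": 0}]'

```text
clock: 55.65
tcp_pos: [0.5075, 0.0354, 0.3243]
ee_rot: [-3.126, -0.31, 0.002]
ft_force: [0.5, -0.2, -0.5]
grip_width: 0.184
finger_force: 30.0
```

>>> send_rows --series '[{"jaw": 10, "x": 0.3, "y": -0.72, "z": 0.3, "spin": 0}, {"jaw": 10, "x": 0, "y": 0, "z": 0.3, "spin": 0}, {"jaw": 10, "x": 0, "y": 0, "z": 0, "spin": 0}, {"jaw": 10, "x": 0, "y": 0, "z": 0, "spin": 0}, {"jaw": 10, "x": 0, "y": 0, "z": 0, "spin": 0}]'

```text
clock: 56.15
tcp_pos: [0.5119, 0.0514, 0.3103]
ee_rot: [3.126, 0.305, -0.0]
ft_force: [0.1, -0.1, -0.6]
grip_width: 0.183
finger_force: 30.0
```

>>> send_rows --series '[{"jaw": 10, "x": 0, "y": 0, "z": 0, "spin": 0}, {"jaw": 10, "x": 0, "y": 0, "z": 0, "spin": 0}, {"jaw": 10, "x": 0, "y": 0, "z": 0, "spin": 0}]'

```text
clock: 56.45
tcp_pos: [0.512, 0.0523, 0.3104]
ee_rot: [-3.126, -0.308, -0.001]
ft_force: [0.6, 0.4, -1.4]
grip_width: 0.185
finger_force: 30.0
```

```bash
python3 -c "
from h import *
plan(.5117,.0524,.1212,-78.7)"
```

```text
t 56.45 grasp pt [0.512  0.0523 0.1431] yaw -78.75 tilt 0.02 jaw mm 17.2 F [ 0.6  0.4 -1.4] ff 30.0
SPIN -0.001 SHIFT x y z units [-0.01 -0.01  0.88]
```

>>> send_rows --series '[{"jaw": 10, "x": -0.01, "y": 0, "z": 0.4, "spin": 0}, {"jaw": 10, "x": 0, "y": 0, "z": 0.3, "spin": 0}, {"jaw": 10, "x": 0, "y": 0, "z": 0.1, "spin": 0}, {"jaw": 10, "x": 0, "y": 0, "z": 0.1, "spin": 0}, {"jaw": 10, "x": 0, "y": 0, "z": 0.1, "spin": 0}]'

```text
clock: 56.95
tcp_pos: [0.5118, 0.0524, 0.285]
ee_rot: [3.126, 0.308, -0.0]
ft_force: [-0.3, -0.4, -0.4]
grip_width: 0.185
finger_force: 30.0
```

>>> send_rows --series '[{"jaw": 10, "x": 0, "y": 0, "z": 0.1, "spin": 0}, {"jaw": 10, "x": 0, "y": 0, "z": 0.1, "spin": 0}, {"jaw": 10, "x": 0, "y": 0, "z": 0, "spin": 0}]'

```text
clock: 57.25
tcp_pos: [0.5115, 0.0525, 0.2799]
ee_rot: [-3.126, -0.309, 0.001]
ft_force: [-2.3, -0.1, -1.9]
grip_width: 0.179
finger_force: 30.0
```

```bash
python3 -c "
from h import *
plan(.5117,.0524,.0812,-78.7)"
```

```text
t 57.25 grasp pt [0.5115 0.0525 0.1126] yaw -78.72 tilt 0.05 jaw mm 16.7 F [-2.3 -0.1 -1.9] ff 30.0
SPIN -0.0 SHIFT x y z units [0.01 0.01 1.26]
```

>>> send_rows --series '[{"jaw": 10, "x": -0.03, "y": 0, "z": 0.05, "spin": 0}, {"jaw": 10, "x": 0, "y": 0, "z": 0.1, "spin": 0}, {"jaw": 10, "x": 0, "y": 0, "z": 0.1, "spin": 0}, {"jaw": 10, "x": 0, "y": 0, "z": 0.1, "spin": 0}]'

```text
clock: 57.65
tcp_pos: [0.511, 0.0524, 0.2713]
ee_rot: [-3.126, -0.309, -0.0]
ft_force: [-1.0, -0.7, 0.3]
grip_width: 0.179
finger_force: 30.0
```

>>> send_rows --series '[{"jaw": 10, "x": 0, "y": 0, "z": 0.15, "spin": 0}, {"jaw": 10, "x": 0, "y": 0, "z": 0.15, "spin": 0}, {"jaw": 10, "x": 0, "y": 0, "z": 0.15, "spin": 0}]'

```text
clock: 57.95
tcp_pos: [0.5109, 0.0524, 0.2598]
ee_rot: [3.126, 0.309, -0.001]
ft_force: [-1.4, 0.7, 0.8]
grip_width: 0.18
finger_force: 30.0
```

>>> send_rows --series '[{"jaw": 10, "x": 0, "y": 0, "z": 0.15, "spin": 0}, {"jaw": 10, "x": 0, "y": 0, "z": 0.15, "spin": 0}, {"jaw": 10, "x": 0, "y": 0, "z": 0.1, "spin": 0}, {"jaw": 10, "x": 0, "y": 0, "z": 0.05, "spin": 0}, {"jaw": 10, "x": 0, "y": 0, "z": 0, "spin": 0}]'

```text
clock: 58.45
tcp_pos: [0.5111, 0.0524, 0.2488]
ee_rot: [3.126, 0.309, 0.0]
ft_force: [-0.4, -0.1, -1.7]
grip_width: 0.18
finger_force: 30.0
```

>>> send_rows --series '[{"jaw": 10, "x": 0, "y": 0, "z": 0.05, "spin": 0}, {"jaw": 10, "x": 0, "y": 0, "z": 0, "spin": 0}]'

```text
clock: 58.65
tcp_pos: [0.511, 0.0522, 0.2482]
ee_rot: [-3.126, -0.308, -0.001]
ft_force: [-2.9, -0.3, 6.2]
grip_width: 0.183
finger_force: 30.0
```

>>> send_rows --series '[{"jaw": 28, "x": 0, "y": 0, "z": 0, "spin": 0}, {"jaw": 28, "x": 0, "y": 0, "z": 0, "spin": 0}, {"jaw": 28, "x": 0, "y": 0, "z": -1, "spin": 0}, {"jaw": 28, "x": 0, "y": 0, "z": -1, "spin": 0}, {"jaw": 28, "x": 0, "y": 0.5, "z": -1, "spin": 0}]'

```text
clock: 59.15
tcp_pos: [0.5136, 0.0412, 0.3234]
ee_rot: [-3.126, -0.312, 0.0]
ft_force: [-0.2, -0.4, 0.0]
grip_width: 0.302
finger_force: 0.0
```

>>> send_rows --series '[{"jaw": 42, "x": -0.1, "y": 0.95, "z": 0, "spin": 0}, {"jaw": 42, "x": -0.1, "y": 0.95, "z": 0, "spin": 0}, {"jaw": 42, "x": -0.1, "y": 0.95, "z": 0, "spin": 0}, {"jaw": 42, "x": -0.1, "y": 0.95, "z": 0, "spin": 0}, {"jaw": 42, "x": -0.1, "y": 0.95, "z": 0, "spin": 0}]'

```text
clock: 59.65
tcp_pos: [0.5248, -0.0797, 0.3229]
ee_rot: [3.126, 0.309, 0.002]
ft_force: [-0.1, -0.5, -0.1]
grip_width: 0.452
finger_force: 0.0
```

>>> send_rows --series '[{"jaw": 42, "x": -0.1, "y": 0.95, "z": 0, "spin": 0}, {"jaw": 42, "x": -0.1, "y": 0.95, "z": 0, "spin": 0}, {"jaw": 42, "x": -0.1, "y": 0.95, "z": 0, "spin": 0}, {"jaw": 42, "x": -0.1, "y": 0.95, "z": 0, "spin": 0}, {"jaw": 42, "x": -0.1, "y": 0.95, "z": 0, "spin": 0}]'

```text
clock: 60.15
tcp_pos: [0.5357, -0.1988, 0.3228]
ee_rot: [3.126, 0.309, 0.001]
ft_force: [-0.1, 0.7, 0.1]
grip_width: 0.453
finger_force: 0.0
```

>>> send_rows --series '[{"jaw": 42, "x": -0.1, "y": 0.95, "z": 0, "spin": 0}, {"jaw": 42, "x": -0.1, "y": 0.95, "z": 0, "spin": 0}, {"jaw": 42, "x": -0.15, "y": 0.95, "z": 0, "spin": 0}, {"jaw": 42, "x": -0.1, "y": 0.7, "z": 0.5, "spin": 0}, {"jaw": 42, "x": 0, "y": 0, "z": 0.5, "spin": 0}]'

```text
clock: 60.65
tcp_pos: [0.5416, -0.2896, 0.2978]
ee_rot: [3.124, 0.304, 0.003]
ft_force: [0.1, -0.2, -0.2]
grip_width: 0.451
finger_force: 0.0
```

>>> send_rows --series '[{"jaw": 42, "x": 0, "y": 0, "z": 0, "spin": 0}, {"jaw": 42, "x": 0, "y": 0, "z": 0, "spin": 0}, {"jaw": 42, "x": 0, "y": 0, "z": 0, "spin": 0}, {"jaw": 42, "x": 0, "y": 0, "z": 0, "spin": 0}]'

```text
clock: 61.05
tcp_pos: [0.542, -0.2862, 0.2982]
ee_rot: [3.126, 0.31, 0.001]
ft_force: [0.5, 0.3, -0.0]
grip_width: 0.447
finger_force: 0.0
```

```bash
python3 -c "
from h import *
plan(.5412,-.2876,.0615,-78.7)"
```

```text
t 61.05 grasp pt [ 0.542  -0.2862  0.1309] yaw -78.66 tilt 0.04 jaw mm 41.6 F [ 0.5  0.3 -0. ] ff 0.0
SPIN 0.001 SHIFT x y z units [-0.05  0.05  2.77]
```

>>> send_rows --series '[{"jaw": 42, "x": -0.03, "y": 0.03, "z": 0.9, "spin": 0}, {"jaw": 42, "x": 0, "y": 0, "z": 0.9, "spin": 0}, {"jaw": 42, "x": 0, "y": 0, "z": 0.6, "spin": 0}, {"jaw": 42, "x": 0, "y": 0, "z": 0.37, "spin": 0}, {"jaw": 42, "x": 0, "y": 0, "z": 0, "spin": 0}]' --squeeze 20

```text
clock: 61.55
tcp_pos: [0.541, -0.2877, 0.2277]
ee_rot: [-3.126, -0.309, 0.002]
ft_force: [-0.6, -0.1, 0.5]
grip_width: 0.45
finger_force: 0.0
```

>>> send_rows --series '[{"jaw": 42, "x": 0, "y": 0, "z": 0, "spin": 0}, {"jaw": 15, "x": 0, "y": 0, "z": 0, "spin": 0}, {"jaw": 15, "x": 0, "y": 0, "z": 0, "spin": 0}, {"jaw": 15, "x": 0, "y": 0, "z": 0, "spin": 0}, {"jaw": 15, "x": 0, "y": 0, "z": 0, "spin": 0}]'

```text
clock: 62.05
tcp_pos: [0.5413, -0.2879, 0.229]
ee_rot: [3.126, 0.309, 0.001]
ft_force: [0.2, -0.0, 3.6]
grip_width: 0.273
finger_force: 20.0
```

>>> send_rows --series '[{"jaw": 36, "x": 0, "y": 0, "z": 0, "spin": 0}, {"jaw": 36, "x": 0, "y": 0, "z": 0, "spin": 0}, {"jaw": 36, "x": 0, "y": 0, "z": 0, "spin": -0.143}, {"jaw": 36, "x": 0, "y": 0, "z": 0, "spin": -0.143}, {"jaw": 36, "x": 0, "y": 0, "z": 0, "spin": -0.143}]'

```text
clock: 62.55
tcp_pos: [0.5411, -0.2876, 0.2283]
ee_rot: [-2.986, -0.976, 0.0]
ft_force: [-0.8, 0.1, -0.4]
grip_width: 0.389
finger_force: 0.0
```

>>> send_rows --series '[{"jaw": 36, "x": 0, "y": 0, "z": 0, "spin": -0.143}, {"jaw": 36, "x": 0, "y": 0, "z": 0, "spin": -0.143}, {"jaw": 36, "x": 0, "y": 0, "z": 0, "spin": -0.143}, {"jaw": 36, "x": 0, "y": 0, "z": 0, "spin": -0.143}, {"jaw": 36, "x": 0, "y": 0, "z": 0, "spin": -0.143}]'

```text
clock: 63.05
tcp_pos: [0.541, -0.2878, 0.2283]
ee_rot: [-2.456, -1.959, 0.0]
ft_force: [0.5, -0.1, -0.9]
grip_width: 0.385
finger_force: 0.0
```

>>> send_rows --series '[{"jaw": 36, "x": 0, "y": 0, "z": 0, "spin": -0.143}, {"jaw": 36, "x": 0, "y": 0, "z": 0, "spin": -0.143}, {"jaw": 36, "x": 0, "y": 0, "z": 0, "spin": -0.143}, {"jaw": 36, "x": 0, "y": 0, "z": 0, "spin": 0}, {"jaw": 15, "x": 0, "y": 0, "z": 0, "spin": 0}]'

```text
clock: 63.55
tcp_pos: [0.541, -0.2879, 0.2284]
ee_rot: [-1.995, -2.426, -0.0]
ft_force: [-0.3, 0.4, -0.1]
grip_width: 0.344
finger_force: 0.0
```

>>> send_rows --series '[{"jaw": 15, "x": 0, "y": 0, "z": 0, "spin": 0}, {"jaw": 15, "x": 0, "y": 0, "z": 0, "spin": 0}, {"jaw": 15, "x": 0, "y": 0, "z": 0, "spin": 0}, {"jaw": 15, "x": 0, "y": 0, "z": 0, "spin": 0}]'

```text
clock: 63.95
tcp_pos: [0.5412, -0.2877, 0.2284]
ee_rot: [-1.99, -2.431, 0.0]
ft_force: [0.1, -0.7, -1.0]
grip_width: 0.271
finger_force: 20.0
```

```bash
python3 -c "
from h import *
plan(.4624,-.0902,.14,11.4)"
```

```text
t 63.95 grasp pt [ 0.5412 -0.2877  0.0611] yaw 11.38 tilt 0.01 jaw mm 25.2 F [ 0.1 -0.7 -1. ] ff 20.0
SPIN -0.0 SHIFT x y z units [ 8.37 -1.53 -3.16]
```

>>> send_rows --series '[{"jaw": 15, "x": 0, "y": 0, "z": -0.8, "spin": 0}, {"jaw": 15, "x": 0, "y": 0, "z": -1, "spin": 0}, {"jaw": 15, "x": 0, "y": 0, "z": -1, "spin": 0}, {"jaw": 15, "x": 0, "y": 0, "z": -0.6, "spin": 0}, {"jaw": 15, "x": 0.5, "y": -0.1, "z": 0, "spin": 0}]'

```text
clock: 64.45
tcp_pos: [0.5367, -0.2772, 0.3155]
ee_rot: [1.989, 2.425, 0.001]
ft_force: [0.3, -0.2, -1.6]
grip_width: 0.267
finger_force: 20.0
```

>>> send_rows --series '[{"jaw": 15, "x": 0.9, "y": -0.17, "z": 0, "spin": 0}, {"jaw": 15, "x": 0.9, "y": -0.17, "z": 0, "spin": 0}, {"jaw": 15, "x": 0.9, "y": -0.17, "z": 0, "spin": 0}, {"jaw": 15, "x": 0.9, "y": -0.17, "z": 0, "spin": 0}, {"jaw": 15, "x": 0.9, "y": -0.17, "z": 0, "spin": 0}]'

```text
clock: 64.95
tcp_pos: [0.4919, -0.1682, 0.3125]
ee_rot: [-1.988, -2.43, 0.001]
ft_force: [0.7, -0.8, -0.6]
grip_width: 0.274
finger_force: 20.0
```

>>> send_rows --series '[{"jaw": 15, "x": 0.9, "y": -0.17, "z": 0, "spin": 0}, {"jaw": 15, "x": 0.9, "y": -0.17, "z": 0, "spin": 0}, {"jaw": 15, "x": 0.9, "y": -0.17, "z": 0, "spin": 0}, {"jaw": 15, "x": 0.67, "y": -0.07, "z": 0, "spin": 0}, {"jaw": 15, "x": 0, "y": 0, "z": 0, "spin": 0}]'

```text
clock: 65.45
tcp_pos: [0.4608, -0.0877, 0.3127]
ee_rot: [-1.984, -2.433, 0.001]
ft_force: [-0.3, -1.1, -1.5]
grip_width: 0.27
finger_force: 20.0
```

>>> send_rows --series '[{"jaw": 15, "x": 0, "y": 0, "z": 0.5, "spin": 0}, {"jaw": 15, "x": 0, "y": 0, "z": 0, "spin": 0}, {"jaw": 15, "x": 0, "y": 0, "z": 0, "spin": 0}, {"jaw": 15, "x": 0, "y": 0, "z": 0, "spin": 0}]'

```text
clock: 65.85
tcp_pos: [0.4622, -0.0906, 0.3011]
ee_rot: [-1.991, -2.43, 0.0]
ft_force: [0.3, 0.2, -0.5]
grip_width: 0.271
finger_force: 20.0
```

```bash
python3 - <<'E'
from h import *
from workcell import r
plan(.4624,-.0902,.0821,11.4)
a=r.snapshot("side"); np.savez("s12.npz",**a)
b=r.snapshot("top"); np.savez("t12.npz",**b)
E
```

```text
t 65.85 grasp pt [ 0.4622 -0.0906  0.1338] yaw 11.36 tilt 0.01 jaw mm 25.2 F [ 0.3  0.2 -0.5] ff 20.0
SPIN -0.001 SHIFT x y z units [0.01 0.01 2.07]
```

>>> send_rows --series '[{"jaw": 15, "x": 0.01, "y": 0.01, "z": 0.4, "spin": 0}, {"jaw": 15, "x": 0, "y": 0, "z": 0.3, "spin": 0}, {"jaw": 15, "x": 0, "y": 0, "z": 0.2, "spin": 0}, {"jaw": 15, "x": 0, "y": 0, "z": 0.1, "spin": 0}, {"jaw": 15, "x": 0, "y": 0, "z": 0, "spin": 0}]'

```text
clock: 66.45
tcp_pos: [0.4624, -0.09, 0.2754]
ee_rot: [-1.989, -2.43, 0.001]
ft_force: [-0.2, 0.4, -0.7]
grip_width: 0.268
finger_force: 20.0
```

>>> send_rows --series '[{"jaw": 15, "x": 0, "y": 0, "z": 0.1, "spin": 0}, {"jaw": 15, "x": 0, "y": 0, "z": 0.1, "spin": 0}, {"jaw": 15, "x": 0, "y": 0, "z": 0.1, "spin": 0}, {"jaw": 15, "x": 0, "y": 0, "z": 0.1, "spin": 0}]'

```text
clock: 66.85
tcp_pos: [0.4625, -0.0899, 0.2659]
ee_rot: [1.99, 2.431, 0.0]
ft_force: [0.4, -0.2, -0.6]
grip_width: 0.27
finger_force: 20.0
```

```bash
python3 -c "
from h import *
plan(.4624,-.0902,.0821,11.4)"
```

```text
t 66.85 grasp pt [ 0.4625 -0.0899  0.0986] yaw 11.4 tilt 0.01 jaw mm 25.1 F [ 0.4 -0.2 -0.6] ff 20.0
SPIN 0.0 SHIFT x y z units [-0.01 -0.01  0.66]
```

>>> send_rows --series '[{"jaw": 15, "x": 0, "y": 0, "z": 0.15, "spin": 0}, {"jaw": 15, "x": 0, "y": 0, "z": 0.15, "spin": 0}, {"jaw": 15, "x": 0, "y": 0, "z": 0.15, "spin": 0}, {"jaw": 15, "x": 0, "y": 0, "z": 0.12, "spin": 0}, {"jaw": 15, "x": 0, "y": 0, "z": 0, "spin": 0}]'

```text
clock: 67.35
tcp_pos: [0.4624, -0.0899, 0.2513]
ee_rot: [-1.989, -2.431, 0.001]
ft_force: [-0.9, -0.6, -1.3]
grip_width: 0.268
finger_force: 20.0
```

>>> send_rows --series '[{"jaw": 15, "x": 0, "y": 0, "z": 0.06, "spin": 0}, {"jaw": 15, "x": 0, "y": 0, "z": 0.05, "spin": 0}, {"jaw": 15, "x": 0, "y": 0, "z": 0, "spin": 0}]'

```text
clock: 67.65
tcp_pos: [0.4625, -0.09, 0.2493]
ee_rot: [1.99, 2.431, 0.0]
ft_force: [-0.4, 0.8, 2.4]
grip_width: 0.269
finger_force: 20.0
```

```bash
python3 -c "
from h import *
plan(.4624,-.0902,.0821,11.4)"
```

```text
t 67.65 grasp pt [ 0.4625 -0.09    0.082 ] yaw 11.4 tilt 0.03 jaw mm 25.1 F [-0.4  0.8  2.4] ff 20.0
SPIN -0.0 SHIFT x y z units [-0.01 -0.   -0.01]
```

Seated: the expected 0.082 height, with a light upward force. I'll release, rise and move clear for a last look.

>>> send_rows --series '[{"jaw": 34, "x": 0, "y": 0, "z": 0, "spin": 0}, {"jaw": 34, "x": 0, "y": 0, "z": 0, "spin": 0}, {"jaw": 34, "x": 0, "y": 0, "z": -0.5, "spin": 0}, {"jaw": 34, "x": 0, "y": 0, "z": -1, "spin": 0}, {"jaw": 34, "x": 0, "y": 0, "z": -1, "spin": 0}]'

```text
clock: 68.15
tcp_pos: [0.4623, -0.09, 0.3119]
ee_rot: [-1.989, -2.43, 0.001]
ft_force: [0.1, -0.2, 0.9]
grip_width: 0.363
finger_force: 0.0
```

>>> send_rows --series '[{"jaw": 34, "x": 0, "y": 0, "z": -1, "spin": 0}, {"jaw": 34, "x": 1, "y": 0, "z": -1, "spin": 0}, {"jaw": 34, "x": 1, "y": 0, "z": -1, "spin": 0}, {"jaw": 34, "x": 1, "y": 0, "z": 0, "spin": 0}, {"jaw": 34, "x": 1, "y": 0, "z": 0, "spin": 0}]'

```text
clock: 68.65
tcp_pos: [0.4424, 0.009, 0.3874]
ee_rot: [1.989, 2.43, 0.003]
ft_force: [0.3, -0.4, -1.0]
grip_width: 0.365
finger_force: 0.0
```

>>> send_rows --series '[{"jaw": 34, "x": 1, "y": 0, "z": 0, "spin": 0}, {"jaw": 34, "x": 1, "y": 0, "z": 0, "spin": 0}, {"jaw": 34, "x": 1, "y": 0, "z": 0, "spin": 0}, {"jaw": 34, "x": 1, "y": 0, "z": 0, "spin": 0}, {"jaw": 34, "x": 1, "y": 0, "z": 0, "spin": 0}]'

```text
clock: 69.15
tcp_pos: [0.4175, 0.1315, 0.3865]
ee_rot: [1.99, 2.431, 0.0]
ft_force: [0.1, -0.4, -0.3]
grip_width: 0.366
finger_force: 0.0
```

>>> send_rows --series '[{"jaw": 34, "x": 1, "y": 0, "z": 0, "spin": 0}, {"jaw": 34, "x": 1, "y": 0, "z": 0, "spin": 0}, {"jaw": 34, "x": 1, "y": 0, "z": 0, "spin": 0}, {"jaw": 34, "x": 1, "y": 0, "z": 0, "spin": 0}, {"jaw": 34, "x": 0, "y": 0, "z": 0, "spin": 0}]'

```text
clock: 69.65
tcp_pos: [0.3975, 0.2315, 0.3865]
ee_rot: [-1.984, -2.435, -0.002]
ft_force: [-0.4, -0.4, 0.3]
grip_width: 0.366
finger_force: 0.0
```

```bash
python3 - <<'E'
from h import *
from workcell import r
plan(.4624,-.0902,.0821,11.4)
a=r.snapshot("side"); b=r.snapshot("top")
W=np.zeros((600,800,3),np.uint8)
W[:,:480]=crop(a,205,140,325,290,4)[:600]; W[:,485:785]=crop(b,240,140,315,290,4)[:600]
cv2.imwrite("pics/z.png",W)
E
```

```text
t 69.65 grasp pt [0.3975 0.2315 0.2192] yaw 11.65 tilt 0.07 jaw mm 34.0 F [-0.4 -0.4  0.3] ff 0.0
SPIN 0.004 SHIFT x y z units [-13.13  -0.     5.47]
```

View pics/z.png

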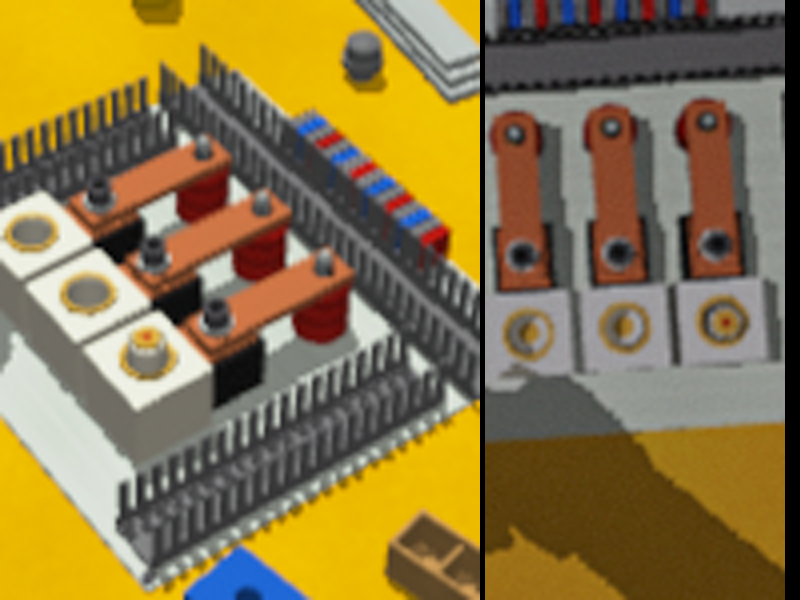

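The last picture shows all three links lying flat over their studs, with stud tips at (204,147), (263,200) and (324,260). The bolts are down with flanges on the copper at (100,192), (153,250) and (216,312). The fuse stands in well 3 at (147,345), and wells 1 and 2 are empty. I'm handing in.

```bash
python3 -c "
from workcell import r
print(r.finish_job())"
```

```text
the job is handed in; nothing more can be done
None
```

The panel is made up and handed in at about 70 s: three links bolted down, the one fuse from the carton seated in well 3, wells 1 and 2 left empty, and one link that was knocked aside mid-run found again and used.

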